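Pin the file-block carrier on its bench stand

TASK

Dock the file-block carrier on its bench stand: without lifting it off, nudge the plate along the ledge and the fence until its hole drops over the stand's locating pin and it lies flat in the nest. Then swing the steel keeper bar across the plate to its stop so that it is locked down, and leave the other things on the desk where they are.

Things in the scene. Friction and masses are not known exactly. Their poses are not given: they have to be found in the camera images.
- stand: Bench stand: grey base plate 250x148 mm, fixed to the desk. Origin on the desk under the middle of the nest; z up; x = the way the carrier must be nudged (roughly to the robot's left); y = away from the fence (roughly towards the robot). Base spans x -150..100, y -58..90 mm; nest floor at z 12 mm. When home, the carrier's origin is within 3 mm of x 0, y 0, at z 12 mm, axes parallel.
- ledge (a point): Middle of the front top edge of the raised aluminium ledge, at x -88, y 0, z 20 mm of the stand. The ledge spans x -150..-88, y -46..57 mm and stands 8 mm above the nest floor; the carrier's rear end rests on it at the start.
- fence (a point): Point on the top edge of the straight aluminium fence's face (x 0, y -46, z 35 mm of the stand). The fence is 12 mm thick and runs along the stand's x on its far side, the whole length of the stand. With the plate's side against it, the hole is 1 mm off the pin's centre line, well within the play.
- pin (a point): Top of the fixed round steel locating pin: diameter 14 mm with a rounded-off top, 8 mm high from the nest floor, at x 25, y 0 of the stand; its top is level with the ledge (20 mm above the desk).
- carrier: Loose steel plate 170 (x) x 90 (y) x 10 mm, about 0.5 kg, with two steel file blocks fixed on it. Origin at the centre of its underside, x towards the end with the hole. Starts level on ledge and pin top (20 mm up), 25 to 45 mm short of home along the stand's x, 7 to 15 mm to its +y, up to 0.07 rad askew. Drops 8 mm once its rear edge is past the ledge and the hole is over the pin.
- carrier_hole (a point): Centre of the carrier's through hole at the underside: diameter 19 mm, at x 25, y 0 of the carrier. 2.5 mm of play all round on the pin.
- blocks (a point): Point midway between the two file blocks, at x -50, y 0, z 35 mm of the carrier (25 mm above the plate's top). Together the blocks measure 36 mm along the carrier's x and 77 mm along its y; the solid steel is 34 mm tall above the plate's top, with thin file handles up to 59 mm. The flat sides can be pushed, or gripped across the 36 mm.
- keeper (a joint): Angle (rad) of the steel keeper bar about its upright pivot, -0.6 to 1.571. 0: points along the stand's x, beside the plate. Starts at -0.4 to -0.05, clear of the plate. 1.571 (stop): points along the stand's -y, across the plate between hole and blocks. Closes clockwise seen from above; stays where it is left (about 0.7 N at the knob).
- keeper_pivot (a point): Pivot axis of the keeper bar, at x 5, y 76 mm of the stand. The bar is 16 mm wide and 6 mm thick, its underside 25.5 mm above the desk: 3.5 mm over the seated plate, but too low to pass over a plate that is not down.
- keeper_knob (a point): Middle of the upright black cylindrical knob near the end of the keeper bar, 90 mm from the pivot axis: diameter 18 mm, 26 mm tall (31.5 to 57.5 mm above the desk; this point is 44.5 mm up).
- amber_bottle: Small amber bottle with a white cap, 42x42x85 mm, a bystander past the front end of the stand. Origin at its foot.
- cement_pot: White pot with a screw cap, 47x48x40 mm, a bystander behind the ledge end of the stand. Origin at its foot.
- gauze_pack: Folded white gauze pack, 75x43x11 mm, a bystander on the desk behind the fence. Origin at its underside.
- mouth_mirror: Dental mirror, 154x22x14 mm, a bystander lying behind the fence. Origin at its underside.

How it is judged:
By the outcome, as a careful person would: the job done as asked, in the order asked, and still so for the second after the job is handed in, with the robot touching nothing.
It also fails if it takes over 56 s, if anything falls off the work surface, if the arm or the gripper's body presses on something with over 40 N, if the wrist force passes 120 N, or if a joint passes its speed limit or range.

ROBOT

A 7-joint arm with a two-finger parallel gripper is mounted at the origin on a cart in front of the work surface, level with it; the furniture and walls round the work are solid. World frame = base frame: x ahead of the robot, y to its left, z up, the work surface at z = 0. Lengths are in m, angles in rad, forces in N, time in s.
With the tool pointing down it reaches from about 0.4 to 0.85 m from the base axis. Payload 10.4 kg.
Tool frame: the origin (TCP) lies midway between the tips of the shut fingers; the grasp point (between the pads) lies 19 mm behind it (robot.grip_point_offset is the distance from the TCP to the grasp point, in m); y points along the fingers, z is the direction in which the jaws open and shut, and the axes are right-handed (so a half turn about y gives the same grasp; the last joint's range is limited). The gripper opens to 85 mm and grips with 20 to 120 N. Pads are 22 mm wide; open, the fingers measure 114 mm over their backs; the gripper's body (76 mm by 85 mm) begins 54 mm behind the grasp point. The pads swing forward as they close: fully open they stand 13 mm farther back than shut.
Start: joints at [1.103, 0.332, -0.065, 1.46, 0.022, 1.35, -0.088], TCP at [0.269, -0.564, 0.231] pointing down, gripper open.
Joint ranges: [-2.6, 2.6], [-0.5, 2.12], [-1.47, 1.34], [0.16, 2.42], [-1.27, 4.41], [0.06, 2.06], [-2.6, 2.6]. Speed limits (rad/s): [2.22, 2.22, 2.79, 2.79, 3.14, 3.14, 3.14].

INTERFACE

Orientations are given as [roll, pitch, yaw] about the fixed x, y, z axes, in that order (R = Rz(yaw) Ry(pitch) Rx(roll)).
In Python, from station import status, eyes, robot gives the robot as it stands. The module is installed in compiled form; this text tells all that it offers.
- The arm moves only by the tool send_rows, never from a script. Its argument "moves" is a list of rows, each an object with "offset": the shift along the tool's x, y, z as a fraction of full scale, a list of three; "rotation": the turn, a rotation vector about the tool's x, y, z as a fraction of full scale, a list of three; "jaw": the opening, from 0 (shut) to 1 (fully open). In form: [{"offset": [tx, ty, tz], "rotation": [rx, ry, rz], "jaw": jaw}, ...]. A call has 1 to 5 rows; each row shifts and turns the commanded pose from where the row before left it, along the tool's axes as they then stand; what a row does not reach is not made up. Full scale, the value 1, is 75 mm for a shift and 60 degrees for a turn. A row lasts 1/12 s, in which the tool goes at most 41.7 mm and 7.16 degrees, less where a joint would pass 70% of its speed; a pose out of reach is approached as far as the arm can. A call with a number of a shift or a turn outside -1 to 1 is refused whole. A call with a gripper value outside its range is refused whole. The fingers move at their own pace and stop on an object; "squeeze" is the grip in N (left out, the last holds). Time passes only in rows, so rows that do not move let the fingers close. It gives the time, the measured TCP pose, the force and the opening at its end, in the units of the state.
- status.sense(): the state, without advancing time (a new reading comes with each control period).
- eyes.camera(name): name is "side" or "top" or "wrist"; returns (picture, depth): 420x560x3 uint8, red, green, blue; 420x560 float32, m along the optical axis (not along the pixel's ray), 0 where there is no reading.
- eyes.calibration(name): a dict with "fx", "fy", "cx", "cy" (pixels), "extrinsics" (4x4, takes a point from camera to world coordinates); the wrist camera has in their place "T_tool_cam" (4x4, takes a point from camera to tool coordinates, whose origin is the TCP and whose axes are the tool frame's). Camera axes: x right, y down, z forward; pixel columns grow to the right and rows downward; lengths in m; the calibration is good to about 2 mm. A picture is of the moment at which its call begins: read the wrist's pose just before it. calibration takes no time and is no camera call.
- robot.close_job(): hands the job in, once; it reports no verdict.
The state is a dict: "time_s": time; "q": joint angles; "qvel": joint speeds; "effort": joint torques, N m; "eef_pos": TCP position; "tool_rot": TCP orientation; "ft_force": force on the tool from outside, world axes, zero at the start; "ft_torque": the same for the moment, N m; "grip_width": opening from 0.0 (shut) to 1.0 (fully open).
Only numpy, scipy, OpenCV 4.12 (cv2) and the standard library are available. Lean on these libraries where they do the work, as an engineer would, in place of code of your own. Each camera call takes 0.05 s, during which the arm holds its last target.

## Working session

There is one attempt and no reset: what is moved stays moved. The work goes in short steps, Python scripts to look and compute and a tool call to move; the robot and the scene stay as the last step left them, time stands still between calls to the robot, and variables do not carry over. Pictures are saved under pics/ and viewed, and the job is handed in when it is done.

Besides the shell and the picture viewer there is one more tool, called by a JSON object that holds its "op" and its "data". send_rows: Moves the arm, as the interface text tells. Its arguments: {"type":"object","properties":{"moves":{"type":"array"},"squeeze":{"type":"number"}},"required":["moves"]}

```bash
mkdir -p pics
cat > h.py <<'E'
import numpy as np, cv2
from station import status, eyes, robot
def snap(n,f):
    p,d=eyes.camera(n); cv2.imwrite('pics/%s.png'%f,cv2.cvtColor(p,cv2.COLOR_RGB2BGR)); np.savez('pics/%s.npz'%f,p=p,d=d); return p,d
E
python3 - <<'E'
from h import *
for n in ("top","side"):
    snap(n,n+"0"); print(n,eyes.calibration(n))
print(eyes.calibration("wrist")); print(status.sense()); print(robot.grip_point_offset)
E
```

```text
top {'fx': 459.4951619392346, 'fy': 459.4951619392346, 'cx': 278.30631473720604, 'cy': 216.33768083720253, 'extrinsics': array([[ 0.01821148, -0.98332763,  0.18092847,  0.45215996],
       [-0.99884624, -0.02593545, -0.04041698,  0.03258555],
       [ 0.0444356 , -0.17998367, -0.98266543,  1.02471908],
       [ 0.        ,  0.        ,  0.        ,  1.        ]])}
side {'fx': 461.46582921780526, 'fy': 461.46582921780526, 'cx': 287.55217621750694, 'cy': 213.43518499827468, 'extrinsics': array([[-0.45037343, -0.65585588,  0.60581915,  0.12040662],
       [-0.89280929,  0.32516725, -0.3117015 ,  0.30494774],
       [ 0.00743872, -0.68126304, -0.73200091,  0.70439453],
       [ 0.        ,  0.        ,  0.        ,  1.        ]])}
{'fx': 331.25810224661575, 'fy': 331.25810224661575, 'cx': 278.5256077254274, 'cy': 210.43513395747985, 'T_tool_cam': array([[-3.17844898e-04,  9.51983341e-01,  3.06149666e-01,
        -7.73475878e-02],
       [ 4.51773346e-04, -3.06149514e-01,  9.51983336e-01,
        -1.41242777e-01],
       [ 9.99999847e-01,  4.40893305e-04, -3.32772638e-04,
        -3.47350213e-04],
       [ 0.00000000e+00,  0.00000000e+00,  0.00000000e+00,
         1.00000000e+00]])}
{'time_s': 0.1, 'q': array([ 1.10339337,  0.33282465, -0.06469875,  1.46088361,  0.02158953,
        1.34988461, -0.08852799]), 'qvel': array([ 1.10601738e-03, -3.09548618e-04, -9.90238810e-05, -1.30589645e-03,
       -9.37197307e-04,  1.52213693e-03,  6.45454394e-04]), 'effort': array([ 7.94191546e-04, -6.26747990e+01,  4.88874048e-02, -3.92427671e+01,
        1.62300153e-02,  7.02697813e-03, -3.14937631e-05]), 'eef_pos': array([ 0.26877653, -0.56387467,  0.23057296]), 'tool_rot': array([-1.57210068e+00, -4.92971523e-05, -2.69680136e+00]), 'ft_force': array([-0.07307695,  0.26263581,  0.27282089]), 'ft_torque': array([0.01962928, 0.02851777, 0.00524543]), 'grip_width': 0.9949417772116935}
0.0187
```

View pics/top0.png

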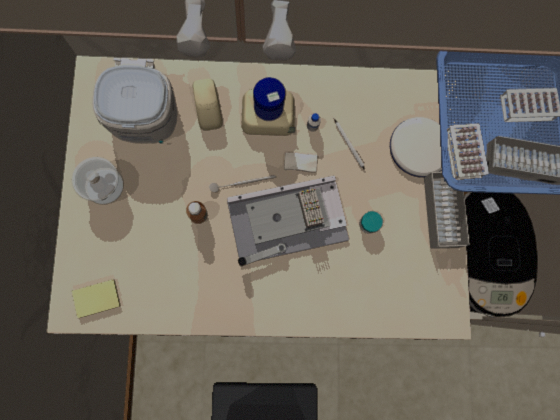

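View pics/side0.png

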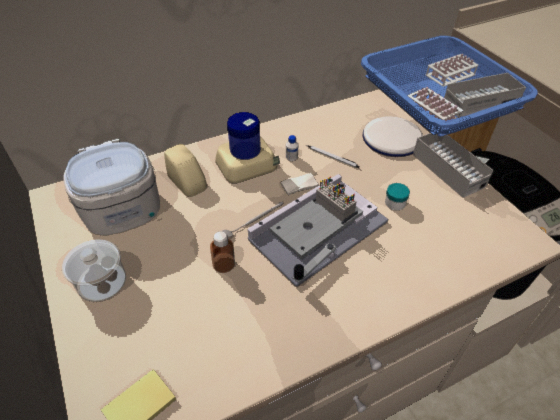

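Run:
```python
from h import *
for n,b in (("top",(215,165,365,280)),("side",(235,165,395,285))):
    p=cv2.imread(f'pics/{n}0.png'); x0,y0,x1,y1=b
    c=cv2.resize(p[y0:y1,x0:x1],None,fx=5,fy=5,interpolation=cv2.INTER_CUBIC)
    for k in range(0,x1-x0,10): cv2.putText(c,str(x0+k),(k*5,8),0,.3,(0,255,0)); cv2.line(c,(k*5,10),(k*5,14),(0,255,0))
    for k in range(0,y1-y0,10): cv2.putText(c,str(y0+k),(0,k*5+3),0,.3,(0,255,0))
    cv2.imwrite(f'pics/{n}0c.png',c)
```

```text
(no output)
```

View pics/top0c.png

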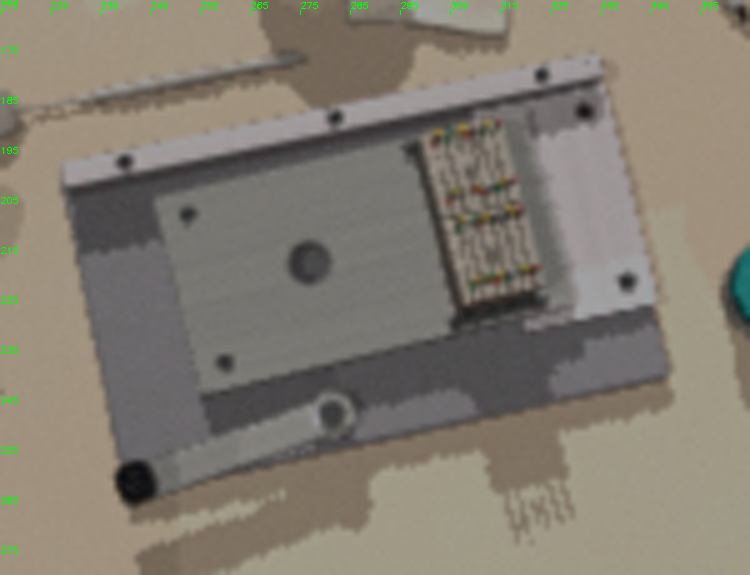

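View pics/side0c.png

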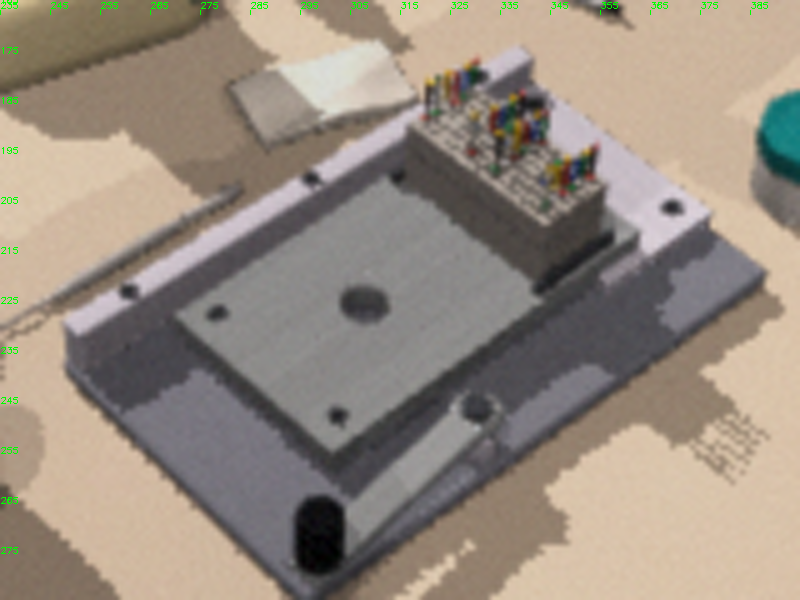

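```bash
cat >> h.py <<'E'
def ray(n,u,v,z,K=None):
    K=K or eyes.calibration(n); T=K["extrinsics"]
    d=T[:3,:3]@np.array([(u-K["cx"])/K["fx"],(v-K["cy"])/K["fy"],1]); o=T[:3,3]
    return (o+d*(z-o[2])/d[2])
def fit(A,B):  # A model (n,2), B world
    A=np.array(A,float);B=np.array(B)[:,:2];a=A.mean(0);b=B.mean(0)
    M=(A-a).T@(B-b); th=np.arctan2(M[0,1]-M[1,0],M[0,0]+M[1,1])
    R=np.array([[np.cos(th),-np.sin(th)],[np.sin(th),np.cos(th)]]); t=b-R@a
    return th,R,t,(A@R.T+t-B)*1000
E
python3 - <<'E'
from h import *
def c(n,u,v,z):
    x0,y0={'top':(215,165),'side':(235,165)}[n]; return ray(n,u/5+x0-.4,v/5+y0-.4,z)
# stand
S={'top':[((.1,-.046),(68,187),.035),((.1,-.058),(63,163),.035),((-.15,-.058),(600,55),.035),((-.15,-.046),(605,80),.035),((.1,.09),(135,505),.012),((-.15,.09),(668,375),.012),((.005,.076),(332,412),.0325)],
'side':[((.1,-.058),(66,322),.035),((.1,-.046),(82,335),.035),((-.15,-.058),(524,47),.035),((-.15,-.046),(534,62),.035),((-.15,.09),(765,272),.012),((.005,.076),(478,406),.0325)]}
C={'top':[((.085,-.045),(155,197),.03),((.085,.045),(202,392),.03),((.025,0),(309,262),.03)],
'side':[((.085,-.045),(175,318),.03),((.085,.045),(333,455),.03),((.025,0),(364,304),.03)]}
for n in S:
    A=[s[0] for s in S[n]];B=[c(n,*s[1],s[2]) for s in S[n]]
    th,R,t,r=fit(A,B);print(n,th,t,'\n',r.round(1).tolist())
    A=[s[0] for s in C[n]];B=np.array([c(n,*s[1],s[2]) for s in C[n]])
    th2,R2,t2,r2=fit(A,B);print('car',th2-th,(R.T@(t2-t)*1000).round(1),r2.round(1).tolist(), 'pts in stand',((B[:,:2]-t)@R*1000).round(1).tolist())
    k=c(n,*{'top':(136,482),'side':(320,508)}[n],.0575); print('knob',k,(R.T@(k[:2]-t)*1000).round(1))
E
```

```text
top 1.810531316585532 [ 0.64046337 -0.00287966] 
 [[-2.1, 2.7], [-1.1, 3.0], [1.9, -2.2], [1.8, -2.8], [2.6, 3.4], [-1.2, -3.4], [-1.9, -0.8]]
car 0.024552702128985526 [-25.2   6.4] [[0.4, 0.5], [-0.4, 0.1], [0.0, -0.6]] pts in stand [[60.5, -36.0], [58.5, 53.1], [0.4, 6.9]]
knob [0.53301463 0.06768139 0.0575    ] [94.1 87.6]
side 1.8056105139772614 [ 0.64010043 -0.00089425] 
 [[1.4, 3.2], [-1.5, 3.3], [3.0, -0.8], [1.4, -4.6], [-1.9, -2.7], [-2.3, 1.6]]
car 0.03934518217920702 [-25.1   6.9] [[0.4, 0.6], [0.1, -0.3], [-0.5, -0.3]] pts in stand [[61.2, -34.2], [58.4, 55.3], [0.1, 7.4]]
knob [0.53587681 0.06855311 0.0575    ] [91.8 85.2]
```

{"op": "send_rows", "data": {"moves": [{"offset": [-0.432,0,-0.249],"rotation": [0,0,0],"jaw": 1},{"offset": [-0.432,0,-0.249],"rotation": [0,0,0],"jaw": 1},{"offset": [-0.432,0,-0.249],"rotation": [0,0,0],"jaw": 1},{"offset": [-0.432,0,-0.249],"rotation": [0,0,0],"jaw": 1},{"offset": [-0.432,0,-0.249],"rotation": [0,0,0],"jaw": 1}]}}

```text
time_s: 0.52
eef_pos: [0.3756, -0.4085, 0.2311]
tool_rot: [-1.571, -0.0, -2.697]
ft_force: [1.6, -0.6, -0.1]
grip_width: 1.001
```

{"op": "send_rows", "data": {"moves": [{"offset": [-0.432,0,-0.249],"rotation": [0,0,0],"jaw": 1},{"offset": [-0.432,0,-0.249],"rotation": [0,0,0],"jaw": 1},{"offset": [-0.432,0,-0.249],"rotation": [0,0,0],"jaw": 1},{"offset": [-0.432,0,-0.249],"rotation": [0,0,0],"jaw": 1},{"offset": [-0.432,0,-0.249],"rotation": [0,0,0],"jaw": 1}]}}

```text
time_s: 0.93
eef_pos: [0.4816, -0.2545, 0.2312]
tool_rot: [-1.571, -0.0, -2.697]
ft_force: [0.8, 0.2, 0.1]
grip_width: 1.003
```

{"op": "send_rows", "data": {"moves": [{"offset": [-0.432,0,-0.249],"rotation": [0,0,0],"jaw": 1},{"offset": [-0.432,0,-0.249],"rotation": [0,0,0],"jaw": 1},{"offset": [-0.432,0,-0.249],"rotation": [0,0,0],"jaw": 1},{"offset": [-0.432,0,-0.249],"rotation": [0,0,0],"jaw": 1},{"offset": [-0.432,0,-0.249],"rotation": [0,0,0],"jaw": 1}]}}

```text
time_s: 1.35
eef_pos: [0.5877, -0.1007, 0.2311]
tool_rot: [-1.571, -0.0, -2.697]
ft_force: [0.5, -1.0, 0.3]
grip_width: 1.0
```

{"op": "send_rows", "data": {"moves": [{"offset": [-0.432,0,-0.249],"rotation": [0,0,0],"jaw": 1},{"offset": [-0.432,0,-0.249],"rotation": [0,0,0],"jaw": 1},{"offset": [0,0,0],"rotation": [0,0.09,0],"jaw": 1},{"offset": [0,0,0],"rotation": [0,0.08,0],"jaw": 1},{"offset": [0,0,0],"rotation": [0,0,0],"jaw": 1}]}}

```text
time_s: 1.77
eef_pos: [0.6295, -0.0399, 0.2306]
tool_rot: [-1.571, -0.001, -2.877]
ft_force: [-0.3, 0.0, -0.8]
grip_width: 0.998
```

Run:
```python
from h import *
s=status.sense(); print(s['eef_pos'],s['tool_rot']); snap('wrist','w1'); np.savez('pics/w1s.npz',p=s['eef_pos'],r=s['tool_rot'])
```

```text
[ 0.62950201 -0.03985357  0.23055756] [-1.57127580e+00 -1.13647375e-03 -2.87749754e+00]
```

View pics/w1.png

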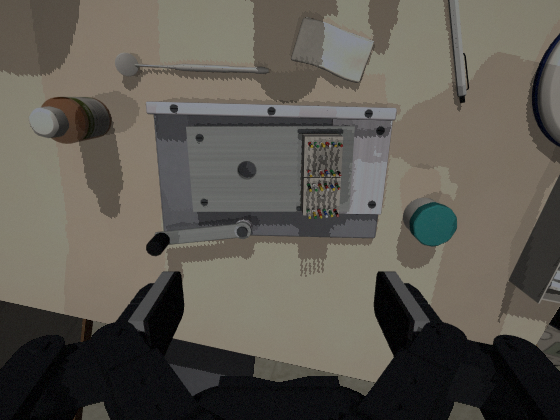

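```bash
cat >> h.py <<'E'
from scipy.spatial.transform import Rotation as Ro
def wcal(pos,rot):
    K=dict(eyes.calibration('wrist')); T=np.eye(4); T[:3,:3]=Ro.from_euler('xyz',rot).as_matrix(); T[:3,3]=pos
    K["extrinsics"]=T@K["T_tool_cam"]; return K
def crop(f,b,s):
    p=cv2.imread(f'pics/{f}.png'); x0,y0,x1,y1=b
    c=cv2.resize(p[y0:y1,x0:x1],None,fx=s,fy=s,interpolation=cv2.INTER_CUBIC)
    for k in range(0,x1-x0,10): cv2.putText(c,str(x0+k),(k*s,8),0,.3,(0,255,0)); cv2.line(c,(k*s,10),(k*s,14),(0,255,0))
    for k in range(0,y1-y0,10): cv2.putText(c,str(y0+k),(0,k*s+3),0,.3,(0,255,0))
    cv2.imwrite(f'pics/{f}c.png',c)
E
python3 -c "
from h import *
crop('w1',(140,90,406,266),3)"
```

```text
(no output)
```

View pics/w1c.png

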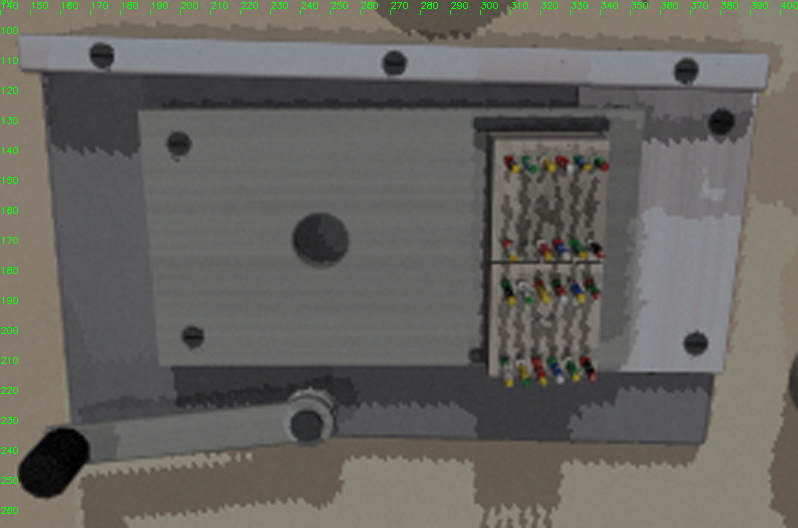

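Run:
```python
from h import *
z=np.load('pics/w1s.npz'); K=wcal(z['p'],z['r'])
c=lambda u,v,h: ray('',u/3+140-.33,v/3+90-.33,h,K)
S=[((.1,-.058),(20,37),.035),((.1,-.046),(23,70),.035),((-.15,-.046),(769,89),.035),((-.15,-.058),(767,55),.035),((.1,.09),(71,422),.012),((-.15,.09),(706,443),.012),((-.15,.057),(722,372),.020),((.005,.076),(308,424),.033)]
C=[((.085,-.045),(138,111),.03),((.085,.045),(160,366),.03),((-.085,-.045),(644,110),.03),((.025,0),(321,240),.03)]
B=[c(*s[1],s[2]) for s in S]; th,R,t,r=fit([s[0] for s in S],B); print(th,t,r.round(1).tolist())
B=np.array([c(*s[1],s[2]) for s in C]); th2,R2,t2,r2=fit([s[0] for s in C],B); print(th2,th2-th,t2,(R.T@(t2-t)*1000).round(1),r2.round(1).tolist(),((B[:,:2]-t)@R*1000).round(1).tolist())
for u,v in((490,137),(607,137),(490,375),(602,372)):
    k=c(u,v,.064); print('blk car',(R2.T@(k[:2]-t2)*1000).round(1))
print('blocks mid world',R2@[-.05,0]+t2,'knob',(R.T@(c(70,447,.0575)[:2]-t)*1000).round(1))
```

```text
1.8081091649632943 [ 0.64073553 -0.00198656] [[1.5, 4.5], [-0.2, 4.0], [0.7, -2.6], [2.6, -4.3], [-3.7, 0.6], [-1.1, -1.6], [-0.1, -1.3], [0.3, 0.7]]
1.8378662761696836 0.029757111206389242 [ 0.63780066 -0.02866221] [-25.2   9.1] [[0.3, 0.4], [-0.1, 0.3], [0.7, -0.5], [-0.9, -0.2]] [[60.7, -33.0], [58.1, 56.6], [-108.2, -37.9], [-0.3, 9.0]]
blk car [-30.7 -38.9]
blk car [-66.1 -38.8]
blk car [-32.2  37.3]
blk car [-68.7  36.3]
blocks mid world [ 0.65099598 -0.07688962] knob [83.1 77.5]
```

{"op": "send_rows", "data": {"moves": [{"offset": [-0.074,0,0.275],"rotation": [0,0,0],"jaw": 1},{"offset": [-0.074,0,0.276],"rotation": [0,0,0],"jaw": 1},{"offset": [0,0.5,0],"rotation": [0,0,0],"jaw": 1},{"offset": [0,0.5,0],"rotation": [0,0,0],"jaw": 1},{"offset": [0,0.4,0],"rotation": [0,0,0],"jaw": 1}]}}

```text
time_s: 2.23
eef_pos: [0.6503, -0.0788, 0.1239]
tool_rot: [-1.571, -0.001, -2.873]
ft_force: [-0.3, -0.4, -1.0]
grip_width: 0.998
```

Run:
```python
from h import *
s=status.sense(); print(s['eef_pos'],s['tool_rot']); snap('wrist','w2'); np.savez('pics/w2s.npz',p=s['eef_pos'],r=s['tool_rot'])
```

```text
[ 0.65027802 -0.07879214  0.12391596] [-1.57085725e+00 -1.09252918e-03 -2.87309772e+00]
```

View pics/w2.png

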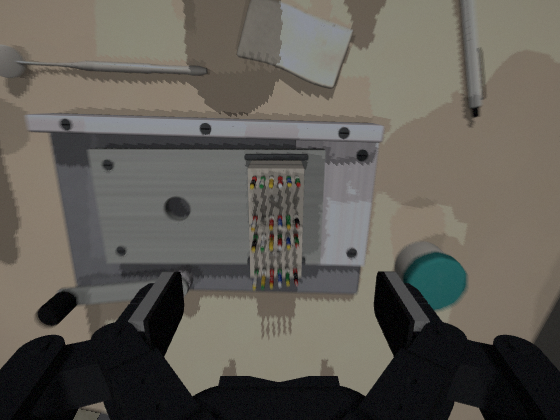

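{"op": "send_rows", "data": {"moves": [{"offset": [0,0.4,0],"rotation": [0,0,0],"jaw": 0.8},{"offset": [0,0.4,0],"rotation": [0,0,0],"jaw": 0.7},{"offset": [0,0.25,0],"rotation": [0,0,0],"jaw": 0.6},{"offset": [0,0.175,0],"rotation": [0,0,0],"jaw": 0.6},{"offset": [0,0,0],"rotation": [0,0,0],"jaw": 0.6}], "squeeze": 25}}

```text
time_s: 2.7
eef_pos: [0.6497, -0.0779, 0.0323]
tool_rot: [-1.572, -0.004, -2.874]
ft_force: [-1.9, -0.3, 0.1]
grip_width: 0.597
```

Run:
```python
from h import *
s=status.sense(); print(s['eef_pos'],s['tool_rot'],s['grip_width'],s['ft_force']); snap('wrist','w3'); snap('side','s3')
crop('s3',(235,120,395,285),4)
```

```text
[ 0.64965874 -0.07794368  0.03233811] [-1.57199732 -0.00353158 -2.87369047] 0.5972215865800411 [-1.87940941 -0.30679056  0.13229627]
```

View pics/w3.png

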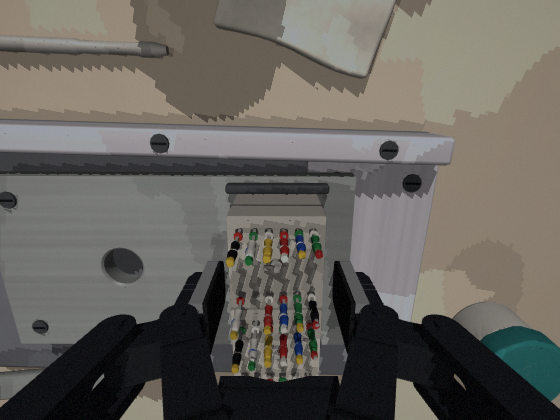

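View pics/s3c.png

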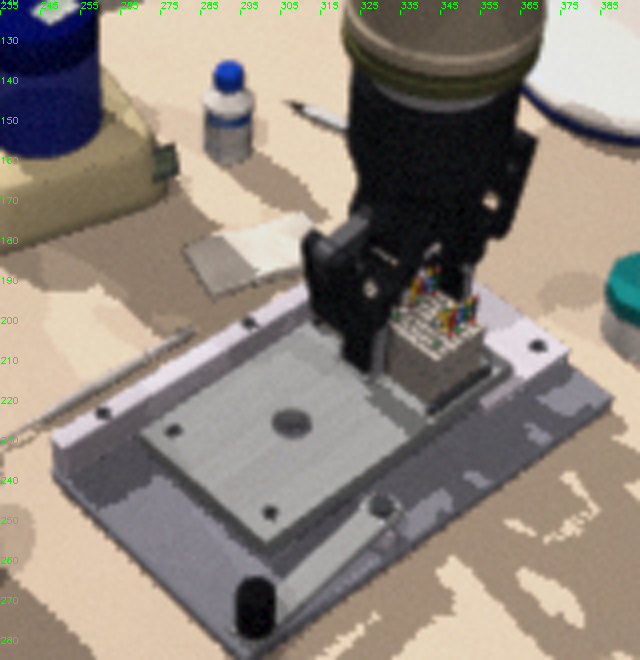

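{"op": "send_rows", "data": {"moves": [{"offset": [0,0,0],"rotation": [0,0,0],"jaw": 0.45},{"offset": [0,0,0],"rotation": [0,0,0],"jaw": 0.35},{"offset": [0,0,0],"rotation": [0,0,0],"jaw": 0.3},{"offset": [0,0,0],"rotation": [0,0,0],"jaw": 0.3}], "squeeze": 25}}

```text
time_s: 3.13
eef_pos: [0.6525, -0.0774, 0.0367]
tool_rot: [-1.57, 0.003, -2.874]
ft_force: [-0.3, 1.4, 6.9]
grip_width: 0.416
```

Run:
```python
from h import *
s=status.sense(); print(s['eef_pos'],s['tool_rot'],s['grip_width'],s['ft_force'],s['q']); snap('wrist','w4'); snap('side','s4')
s=status.sense(); print(s['eef_pos'],s['tool_rot'],s['grip_width'],s['ft_force'],s['q'])
crop('s4',(255,150,395,285),5)
```

```text
[ 0.652469   -0.07736177  0.03668838] [-1.56972103  0.00305355 -2.87446119] 0.41612158467672006 [-0.34822838  1.38221313  6.89184895] [ 0.32481018  0.59201221 -0.37321747  1.54942744  0.23812215  1.04197216
 -1.4142084 ]
[ 0.65249397 -0.07741538  0.03670389] [-1.569674    0.00308107 -2.87452955] 0.4154120216359707 [-1.90127907  1.31567064  6.83342385] [ 0.3248135   0.59201331 -0.37314797  1.54937347  0.23812338  1.04197275
 -1.41420555]
```

View pics/w4.png

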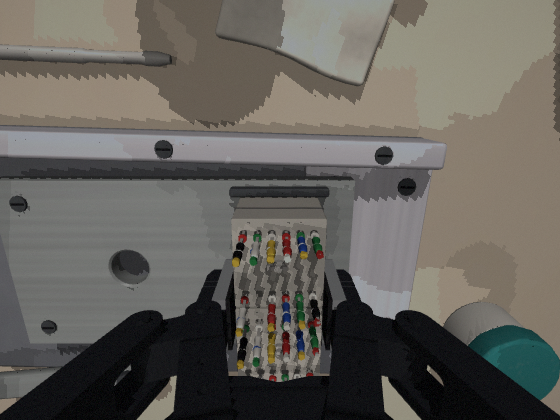

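View pics/s4c.png

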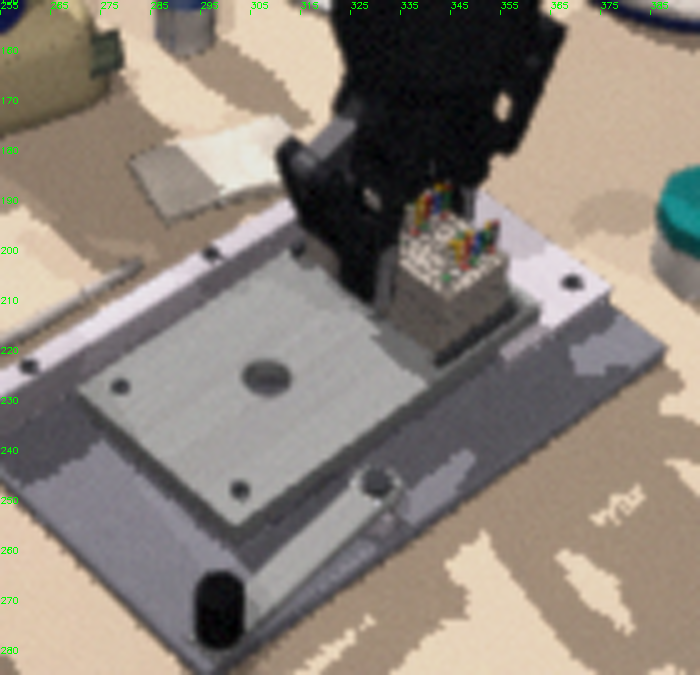

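{"op": "send_rows", "data": {"moves": [{"offset": [0,0,0],"rotation": [0,0,0],"jaw": 0.52},{"offset": [0,-0.173,0],"rotation": [0,0,0],"jaw": 0.52},{"offset": [0,0,0],"rotation": [0,0,0],"jaw": 0.52}]}}

```text
time_s: 3.48
eef_pos: [0.6525, -0.0777, 0.0504]
tool_rot: [-1.569, 0.003, -2.875]
ft_force: [1.0, 0.9, 0.6]
grip_width: 0.52
```

Run:
```python
from h import *
s=status.sense(); print(s['eef_pos'],s['tool_rot'],s['grip_width'],s['ft_force'])
```

```text
[ 0.65249513 -0.07770233  0.05036987] [-1.56949     0.0030151  -2.87484281] 0.5200028344884029 [1.04661082 0.91178272 0.64197958]
```

{"op": "send_rows", "data": {"moves": [{"offset": [0,0.09,0],"rotation": [0,0,0],"jaw": 0.48},{"offset": [0,0,0],"rotation": [0,0,0],"jaw": 0.4},{"offset": [0,0,0],"rotation": [0,0,0],"jaw": 0.3},{"offset": [0,0,0],"rotation": [0,0,0],"jaw": 0.3}], "squeeze": 20}}

```text
time_s: 3.82
eef_pos: [0.6512, -0.0777, 0.0403]
tool_rot: [-1.571, -0.0, -2.875]
ft_force: [2.4, 0.1, -0.1]
grip_width: 0.416
```

{"op": "send_rows", "data": {"moves": [{"offset": [0,0,0],"rotation": [0,0.014,0],"jaw": 0.3},{"offset": [0,0,0],"rotation": [0,0.014,0],"jaw": 0.3},{"offset": [-0.03,0,0],"rotation": [0,0,0],"jaw": 0.3},{"offset": [-0.03,0,0],"rotation": [0,0,0],"jaw": 0.3},{"offset": [0,0,0],"rotation": [0,0,0],"jaw": 0.3}]}}

```text
time_s: 4.23
eef_pos: [0.6554, -0.0765, 0.0403]
tool_rot: [-1.571, -0.001, -2.904]
ft_force: [-1.4, -0.5, 0.2]
grip_width: 0.417
```

{"op": "send_rows", "data": {"moves": [{"offset": [-0.015,0,0],"rotation": [0,0,0],"jaw": 0.3},{"offset": [0,0,0],"rotation": [0,0,0],"jaw": 0.3}]}}

```text
time_s: 4.4
eef_pos: [0.6566, -0.0762, 0.0403]
tool_rot: [-1.571, -0.0, -2.904]
ft_force: [-1.4, -0.2, -0.9]
grip_width: 0.417
```

{"op": "send_rows", "data": {"moves": [{"offset": [-0.015,0,0],"rotation": [0,0,0],"jaw": 0.3},{"offset": [0,0,0],"rotation": [0,0,0],"jaw": 0.3}]}}

```text
time_s: 4.57
eef_pos: [0.6578, -0.0758, 0.0403]
tool_rot: [-1.571, 0.0, -2.904]
ft_force: [-1.0, -0.5, -4.4]
grip_width: 0.415
```

Run:
```python
from h import *
s=status.sense(); print(s['eef_pos'],s['tool_rot'],s['grip_width'],s['ft_force']); snap('top','t5');snap('side','s5')
crop('t5',(215,165,365,280),5);crop('s5',(245,165,395,285),5)
```

```text
[ 0.65779926 -0.07580822  0.04033977] [-1.57096923e+00  1.04104748e-05 -2.90398260e+00] 0.41504616294586527 [-1.04543482 -0.53520548 -4.37645091]
```

View pics/t5c.png

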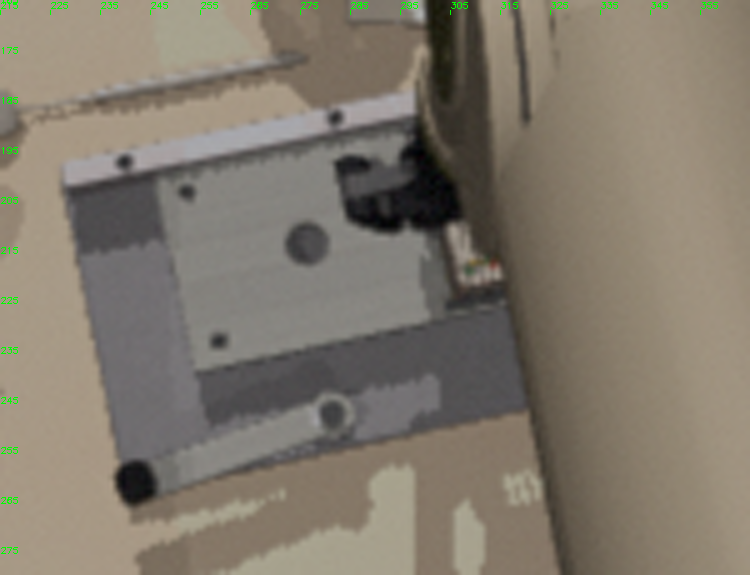

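View pics/s5c.png

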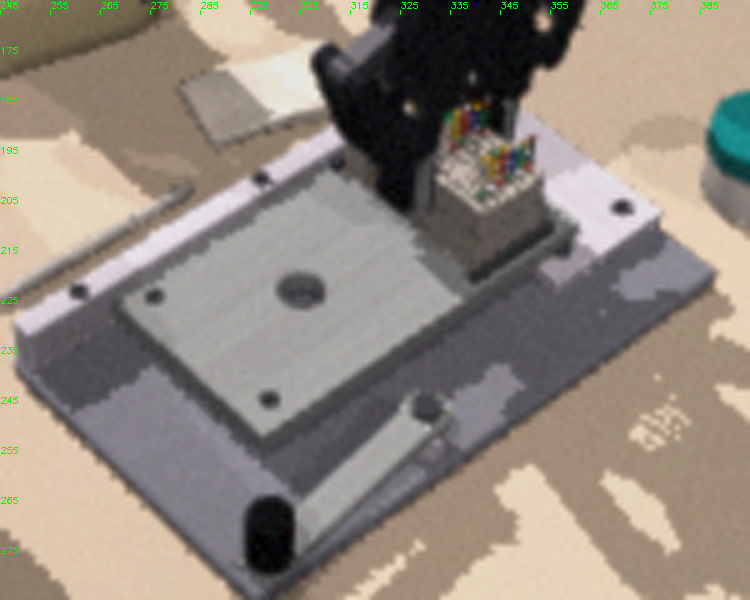

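{"op": "send_rows", "data": {"moves": [{"offset": [0,0.01,0],"rotation": [0,0,0],"jaw": 0.3},{"offset": [-0.014,0,0],"rotation": [0,0,0],"jaw": 0.3},{"offset": [0,0,0],"rotation": [0,0,0],"jaw": 0.3}]}}

```text
time_s: 4.92
eef_pos: [0.6587, -0.0758, 0.0403]
tool_rot: [-1.571, -0.0, -2.904]
ft_force: [-5.1, 0.3, 4.1]
grip_width: 0.42
```

{"op": "send_rows", "data": {"moves": [{"offset": [-0.014,0,0],"rotation": [0,0,0],"jaw": 0.3},{"offset": [0,0,0],"rotation": [0,0,0],"jaw": 0.3}]}}

```text
time_s: 5.08
eef_pos: [0.6587, -0.0757, 0.0403]
tool_rot: [-1.571, -0.003, -2.904]
ft_force: [-11.0, -0.5, 8.6]
grip_width: 0.414
```

{"op": "send_rows", "data": {"moves": [{"offset": [0.008,-0.006,0],"rotation": [0,0,0],"jaw": 0.3},{"offset": [0,0,-0.06],"rotation": [0,0,0],"jaw": 0.3},{"offset": [0,0,-0.06],"rotation": [0,0,0],"jaw": 0.3},{"offset": [0,0,0],"rotation": [0,0,0],"jaw": 0.3}]}}

```text
time_s: 5.42
eef_pos: [0.6568, -0.0677, 0.0404]
tool_rot: [-1.569, -0.001, -2.904]
ft_force: [-4.8, -3.6, 1.6]
grip_width: 0.417
```

{"op": "send_rows", "data": {"moves": [{"offset": [0,0,-0.06],"rotation": [0,0,0],"jaw": 0.3},{"offset": [0,0,-0.06],"rotation": [0,0,0],"jaw": 0.3},{"offset": [0,0,0],"rotation": [0,0,0],"jaw": 0.3}]}}

```text
time_s: 5.67
eef_pos: [0.6546, -0.0589, 0.0403]
tool_rot: [-1.569, -0.001, -2.904]
ft_force: [-3.8, -3.1, 1.6]
grip_width: 0.419
```

Run:
```python
from h import *
s=status.sense(); print(s['eef_pos'],s['tool_rot'],s['grip_width'],s['ft_force']); snap('wrist','w6');snap('side','s6');snap('top','t6')
np.savez('pics/w6s.npz',p=s['eef_pos'],r=s['tool_rot'])
crop('s6',(245,165,395,285),5);crop('t6',(215,165,325,280),6)
```

```text
[ 0.65464846 -0.05889069  0.04034123] [-1.56916488e+00 -6.65576973e-04 -2.90430472e+00] 0.4187564271454566 [-3.76637306 -3.11674819  1.59504772]
```

View pics/w6.png

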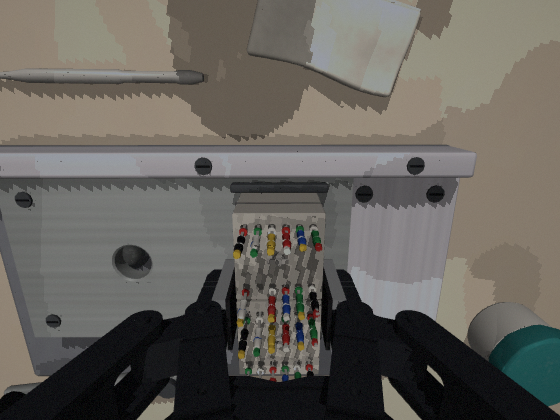

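View pics/s6c.png

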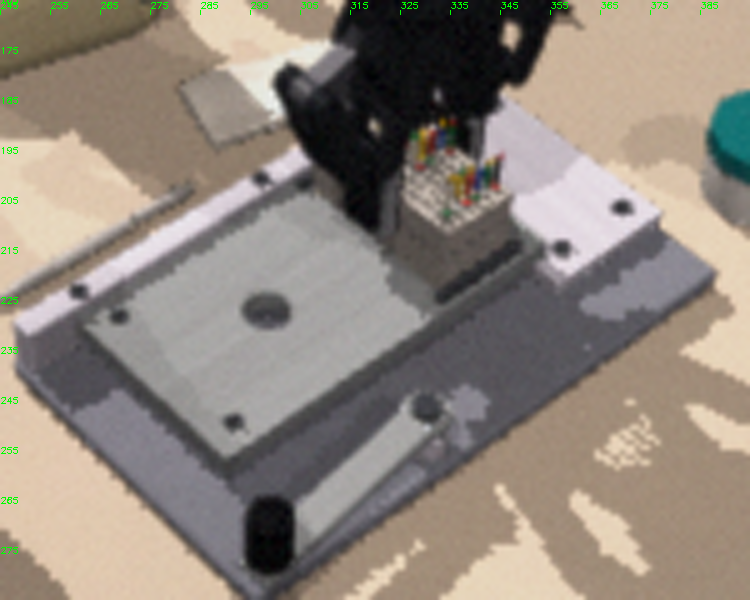

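View pics/t6c.png

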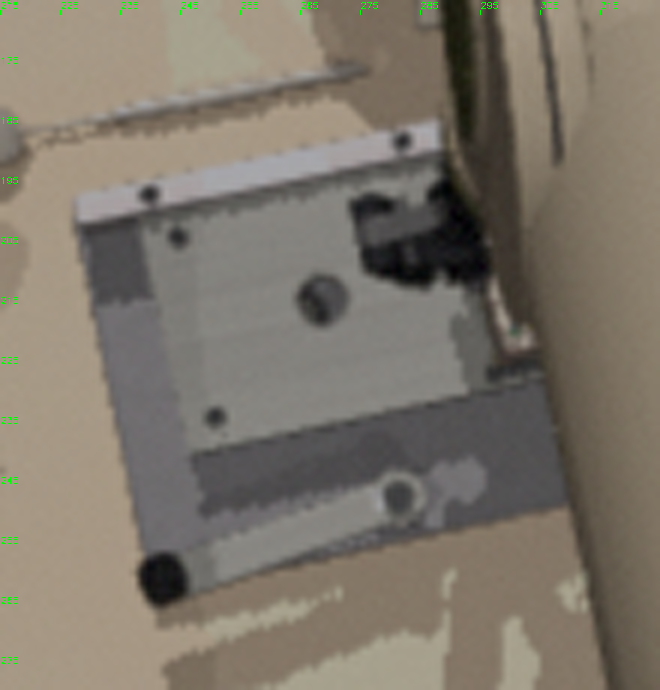

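Run:
```python
from h import *
p=cv2.imread('pics/w6.png')[235:290,95:170]; a=cv2.resize(p,None,fx=8,fy=8,interpolation=cv2.INTER_CUBIC); a=cv2.convertScaleAbs(a,alpha=2)
cv2.imwrite('pics/w6h.png',a)
z=np.load('pics/w6s.npz'); K=wcal(z['p'],z['r'])
t=np.array([ 0.64073553,-0.00198656]);th=1.808;R=np.array([[np.cos(th),-np.sin(th)],[np.sin(th),np.cos(th)]])
D=K["extrinsics"]; 
for z_ in (.03,.02):
  for q in ((131,261),): print(z_,R.T@(ray('',*q,z_,K)[:2]-t)*1000)
w=np.array([*(R@[.025,0]+t),.02,1]); c=np.linalg.inv(D)@w; print('pin px',K['fx']*c[0]/c[2]+K['cx'],K['fy']*c[1]/c[2]+K['cy'], 'px/mm',K['fx']/c[2]/1000)
print('tcp stand',R.T@(z['p'][:2]-t)*1000)
for q in((205,166),(415,166)): print('fence screw',R.T@(ray('',*q,.035,K)[:2]-t)*1000)
for q in((473,153),(475,176)): print('fence corner',R.T@(ray('',*q,.035,K)[:2]-t)*1000)
print('ledge front', R.T@(ray('',351,250,.02,K)[:2]-t)*1000)
```

```text
0.03 [16.11115423 -1.85038561]
0.02 [21.01365376  3.14468569]
pin px 122.75220278001191 255.6885657494165 px/mm 1.867143235213407
tcp stand [-58.58008853  -0.15170533]
fence screw [-25.64162748 -51.09280488]
fence screw [-119.22208478  -51.10771668]
fence corner [-144.05465056  -56.87923725]
fence corner [-146.81677387  -46.57931547]
ledge front [-97.05943753  -3.30233129]
```

View pics/w6h.png

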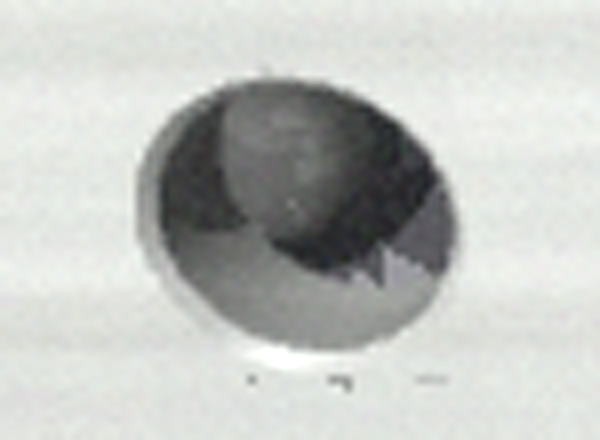

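{"op": "send_rows", "data": {"moves": [{"offset": [0,0,-0.045],"rotation": [0,0,0],"jaw": 0.3},{"offset": [0,0,-0.045],"rotation": [0,0,0],"jaw": 0.3},{"offset": [0,0,0],"rotation": [0,0,0],"jaw": 0.3}]}}

```text
time_s: 6.07
eef_pos: [0.6528, -0.0515, 0.0398]
tool_rot: [-1.571, -0.001, -2.904]
ft_force: [-2.4, -1.0, -4.6]
grip_width: 0.411
```

{"op": "send_rows", "data": {"moves": [{"offset": [0,0,-0.024],"rotation": [0,0,0],"jaw": 0.3},{"offset": [0,0,0],"rotation": [0,0,0],"jaw": 0.3}]}}

```text
time_s: 6.23
eef_pos: [0.6524, -0.0495, 0.0397]
tool_rot: [-1.571, -0.001, -2.904]
ft_force: [-1.1, -1.5, -6.2]
grip_width: 0.42
```

Run:
```python
from h import *
s=status.sense(); print(s['eef_pos'],s['tool_rot'],s['grip_width'],s['ft_force']); snap('wrist','w7')
np.savez('pics/w7s.npz',p=s['eef_pos'],r=s['tool_rot'])
p=cv2.imread('pics/w7.png')[235:290,95:170]; a=cv2.resize(p,None,fx=8,fy=8,interpolation=cv2.INTER_CUBIC); a=cv2.convertScaleAbs(a,alpha=2)
cv2.imwrite('pics/w7h.png',a)
```

```text
[ 0.65239421 -0.04954761  0.03969839] [-1.57111921e+00 -1.09537833e-03 -2.90385937e+00] 0.420326329153676 [-1.07950694 -1.4746895  -6.24524988]
```

View pics/w7h.png

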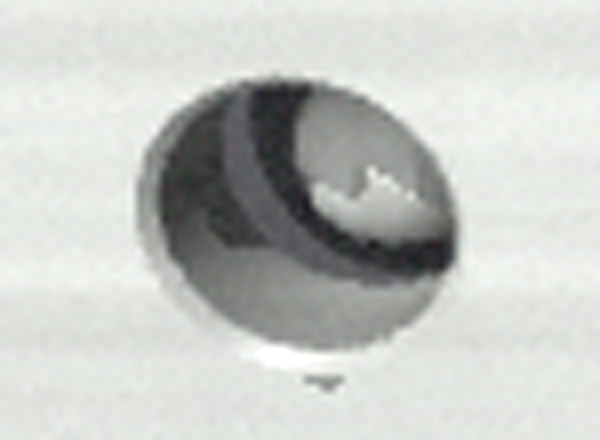

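View pics/w7.png

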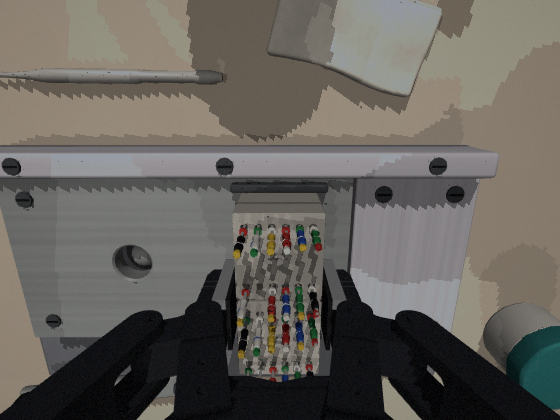

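{"op": "send_rows", "data": {"moves": [{"offset": [0,0.027,0],"rotation": [0,0,0],"jaw": 0.3},{"offset": [0,0.027,0],"rotation": [0,0,0],"jaw": 0.3},{"offset": [0,0,0],"rotation": [0,0,0],"jaw": 0.3}]}}

```text
time_s: 6.53
eef_pos: [0.6524, -0.0496, 0.0357]
tool_rot: [-1.571, -0.001, -2.904]
ft_force: [-2.8, -1.3, -4.9]
grip_width: 0.416
```

{"op": "send_rows", "data": {"moves": [{"offset": [0,0.02,0],"rotation": [0,0,0],"jaw": 0.3},{"offset": [0,0.02,0],"rotation": [0,0,0],"jaw": 0.3},{"offset": [0,0,0],"rotation": [0,0,0],"jaw": 0.3}]}}

```text
time_s: 6.78
eef_pos: [0.6524, -0.0498, 0.033]
tool_rot: [-1.571, -0.001, -2.904]
ft_force: [-5.1, -1.2, -4.3]
grip_width: 0.419
```

{"op": "send_rows", "data": {"moves": [{"offset": [0,0.008,0],"rotation": [0,0,0],"jaw": 0.3},{"offset": [0,0,0],"rotation": [0,0,0],"jaw": 0.3}]}}

```text
time_s: 6.95
eef_pos: [0.6524, -0.0498, 0.0326]
tool_rot: [-1.571, -0.001, -2.904]
ft_force: [-5.3, -0.1, -2.9]
grip_width: 0.416
```

Nearly seated; release now.

{"op": "send_rows", "data": {"moves": [{"offset": [0,0.005,0],"rotation": [0,0,0],"jaw": 0.3},{"offset": [0,0,0],"rotation": [0,0,0],"jaw": 0.5},{"offset": [0,0,0],"rotation": [0,0,0],"jaw": 0.6},{"offset": [0,0,0],"rotation": [0,0,0],"jaw": 0.65}]}}

```text
time_s: 7.28
eef_pos: [0.6541, -0.0494, 0.0333]
tool_rot: [-1.571, 0.003, -2.904]
ft_force: [-0.2, 0.2, -0.0]
grip_width: 0.646
```

{"op": "send_rows", "data": {"moves": [{"offset": [0,-0.2,0],"rotation": [0,0,0],"jaw": 0.75},{"offset": [0,-0.4,0],"rotation": [0,0,0],"jaw": 0.8},{"offset": [0,-0.5,0],"rotation": [0,0,0],"jaw": 0.8},{"offset": [0,-0.5,0],"rotation": [0,0,0],"jaw": 0.6},{"offset": [0,0,0],"rotation": [0,0,0],"jaw": 0.3}]}}

```text
time_s: 7.7
eef_pos: [0.6573, -0.0493, 0.1616]
tool_rot: [-1.567, 0.013, -2.904]
ft_force: [0.4, 0.3, 0.2]
grip_width: 0.529
```

Run:
```python
from h import *
s=status.sense(); print(s['eef_pos'],s['tool_rot'],s['grip_width'],s['ft_force']); snap('wrist','w8');snap('side','s8')
np.savez('pics/w8s.npz',p=s['eef_pos'],r=s['tool_rot'])
crop('s8',(245,165,395,285),5)
```

```text
[ 0.65727159 -0.04925573  0.16162152] [-1.5673965   0.01284741 -2.90406245] 0.5291209195135149 [0.43888049 0.27190523 0.23529928]
```

View pics/w8.png

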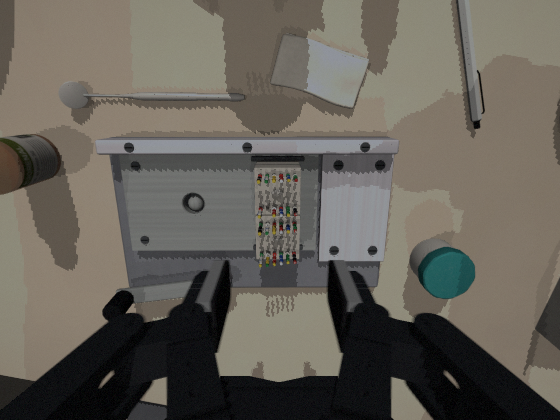

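View pics/s8c.png

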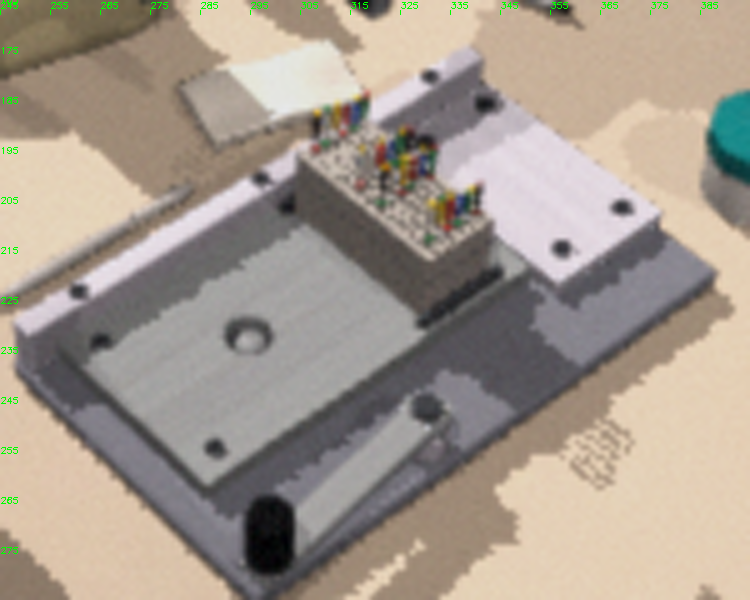

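Run:
```python
from h import *
s=status.sense(); R=Ro.from_euler('xyz',s['tool_rot']); T=Ro.from_euler('xyz',[-np.pi/2,0,-1.333])
v=(R.inv()*T).as_rotvec(); print(np.degrees(v)/60, np.degrees(v)/60/13, s['q'])
z=np.load('pics/w8s.npz'); K=wcal(z['p'],z['r']); d=np.load('pics/w8.npz')['d']
def P(u,v):
    m=np.median(d[v-1:v+2,u-1:u+2]); return (K['extrinsics']@[(u-K['cx'])/K['fx']*m,(v-K['cy'])/K['fy']*m,m,1])[:3]
for n,u,v in (('plate',160,180),('plate',160,230),('plate',230,190),('plate',230,230),('plate rear',309,200),('ledge',350,200),('fence',200,146),('fence',330,146),('base',124,240),('desk',420,330)): print(n,P(u,v).round(4))
t=np.array([ 0.64073553,-0.00198656]);th=1.808;R=np.array([[np.cos(th),-np.sin(th)],[np.sin(th),np.cos(th)]])
for q,h in (((193,202),.022),((132,152),.022),((131,250),.022),((319,155),.022)): print((R.T@(ray('',*q,h,K)[:2]-t)*1000).round(1))
# knob
p=np.load('pics/s8.npz')['p'];print('bottle', ray('top',197,206,.085))
```

```text
[-0.00499422 -1.50030464 -0.00278335] [-0.00038417 -0.11540805 -0.0002141 ] [ 0.29808587  0.47503751 -0.39701712  1.45477719  0.18839663  1.2439424
 -1.45229958]
plate [0.6488 0.0543 0.0208]
plate [0.6027 0.0481 0.0209]
plate [ 0.6542 -0.0064  0.0204]
plate [ 0.6176 -0.0137  0.0207]
plate rear [ 0.6618 -0.0762  0.0208]
ledge [ 0.6699 -0.1121  0.0188]
fence [0.6878 0.0229 0.0338]
fence [ 0.7124 -0.0787  0.0339]
base [0.5799 0.0829 0.0105]
desk [ 0.6776 -0.0887  0.2175]
[25.4 -1.6]
[ 73.5 -45.3]
[86.  44.4]
[-84.3 -42.9]
bottle [0.64251674 0.16300534 0.085     ]
```

{"op": "send_rows", "data": {"moves": [{"offset": [0,0,0],"rotation": [0,-0.1155,0],"jaw": 0.6},{"offset": [0,0,0],"rotation": [0,-0.1155,0],"jaw": 0.6},{"offset": [0,0,0],"rotation": [0,-0.1155,0],"jaw": 0.6},{"offset": [0,0,0],"rotation": [0,-0.1155,0],"jaw": 0.6},{"offset": [0,0,0],"rotation": [0,-0.1155,0],"jaw": 0.6}]}}

```text
time_s: 8.22
eef_pos: [0.6526, -0.0496, 0.1511]
tool_rot: [-1.572, -0.001, -2.293]
ft_force: [0.1, 0.1, -0.4]
grip_width: 0.598
```

{"op": "send_rows", "data": {"moves": [{"offset": [0,0,0],"rotation": [0,-0.1155,0],"jaw": 0.6},{"offset": [0,0,0],"rotation": [0,-0.1155,0],"jaw": 0.6},{"offset": [0,0,0],"rotation": [0,-0.1155,0],"jaw": 0.6},{"offset": [0,0,0],"rotation": [0,-0.1155,0],"jaw": 0.6},{"offset": [0,0,0],"rotation": [0,-0.1155,0],"jaw": 0.6}]}}

```text
time_s: 8.63
eef_pos: [0.6526, -0.0497, 0.1511]
tool_rot: [-1.572, 0.0, -1.688]
ft_force: [-0.8, 0.3, 0.0]
grip_width: 0.603
```

{"op": "send_rows", "data": {"moves": [{"offset": [0,0,0],"rotation": [0,-0.1155,0],"jaw": 0.6},{"offset": [0,0,0],"rotation": [0,-0.1155,0],"jaw": 0.6},{"offset": [0,0,0],"rotation": [0,-0.1155,0],"jaw": 0.6},{"offset": [0,0,0],"rotation": [0,0,0],"jaw": 0.6}]}}

```text
time_s: 8.97
eef_pos: [0.6526, -0.0497, 0.1511]
tool_rot: [-1.572, 0.001, -1.326]
ft_force: [-0.3, -0.2, -0.4]
grip_width: 0.602
```

Run:
```python
from h import *
s=status.sense(); R=Ro.from_euler('xyz',s['tool_rot']).as_matrix(); print(s['eef_pos'],s['tool_rot'],s['q'],s['grip_width'])
g=np.array([.5345,.069,.13]); print('to pre-knob, units', R.T@(g-s['eef_pos'])/.075)
```

```text
[ 0.65258062 -0.04974905  0.15105716] [-1.57188127e+00  9.26158523e-04 -1.32597349e+00] [ 0.48850884  0.53631    -0.6722417   1.44648286  0.33802391  1.27755237
  0.03165102] 0.6016612100180975
to pre-knob, units [-1.91745771  0.28377876 -1.14338034]
```

{"op": "send_rows", "data": {"moves": [{"offset": [-0.384,0.057,-0.229],"rotation": [0,0,0],"jaw": 0.6},{"offset": [-0.384,0.057,-0.229],"rotation": [0,0,0],"jaw": 0.6},{"offset": [-0.384,0.057,-0.229],"rotation": [0,0,0],"jaw": 0.6},{"offset": [-0.384,0.057,-0.229],"rotation": [0,0,0],"jaw": 0.6},{"offset": [-0.384,0.057,-0.229],"rotation": [0,0,0],"jaw": 0.6}]}}

```text
time_s: 9.38
eef_pos: [0.5339, 0.0707, 0.1301]
tool_rot: [-1.571, 0.0, -1.337]
ft_force: [-0.5, 0.2, 0.3]
grip_width: 0.6
```

Run:
```python
from h import *
s=status.sense(); print(s['eef_pos'],s['tool_rot'],s['q'],s['grip_width']);snap('wrist','w9');np.savez('pics/w9s.npz',p=s['eef_pos'],r=s['tool_rot'])
```

```text
[0.53389766 0.07072567 0.13005443] [-1.57126016e+00  3.24953469e-04 -1.33673376e+00] [ 0.44863833  0.32033536 -0.77189182  1.78207663  0.24395673  1.13811745
 -0.16721966] 0.6003800749061443
```

View pics/w9.png

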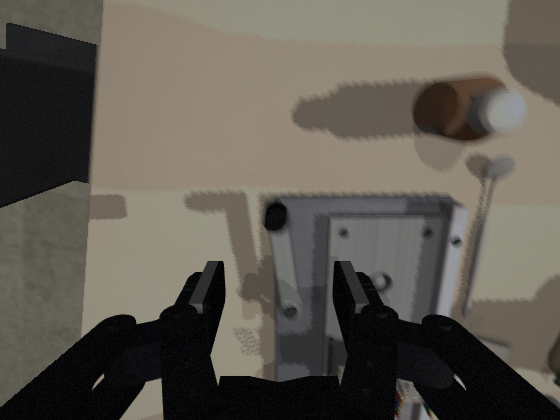

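Run:
```python
from h import *
p=cv2.imread('pics/w9.png')[180:260,240:330]; a=cv2.convertScaleAbs(cv2.resize(p,None,fx=7,fy=7,interpolation=cv2.INTER_CUBIC),alpha=2.5,beta=10); cv2.imwrite('pics/w9k.png',a)
z=np.load('pics/w9s.npz'); K=wcal(z['p'],z['r'])
g=cv2.cvtColor(cv2.imread('pics/w9.png'),6); m=((g<28)&(np.indices(g.shape)[0]<245)&(np.indices(g.shape)[1]>240)&(np.indices(g.shape)[1]<310)&(np.indices(g.shape)[0]>190)).astype(np.uint8)
n,l,st,c=cv2.connectedComponentsWithStats(m); print(st[1:],c[1:])
for q in ((275,215),(276,216),(275,222)):
  for h in (.0575,.0445): print(q,h,ray('',*q,h,K))
print('cam',K['extrinsics'][:3,3])
```

```text
[[265 202  21  29 487]
 [280 202   1   1   1]] [[275.14373717 216.39219713]
 [280.         202.        ]]
(275, 215) 0.0575 [0.52893664 0.0763698  0.0575    ]
(275, 215) 0.0445 [0.52978949 0.07209241 0.0445    ]
(276, 216) 0.0575 [0.52976397 0.07582886 0.0575    ]
(276, 216) 0.0445 [0.53066712 0.07151858 0.0445    ]
(275, 222) 0.0575 [0.53009575 0.0714446  0.0575    ]
(275, 222) 0.0445 [0.53101908 0.06686776 0.0445    ]
cam [0.51490918 0.14672302 0.27132012]
```

View pics/w9k.png

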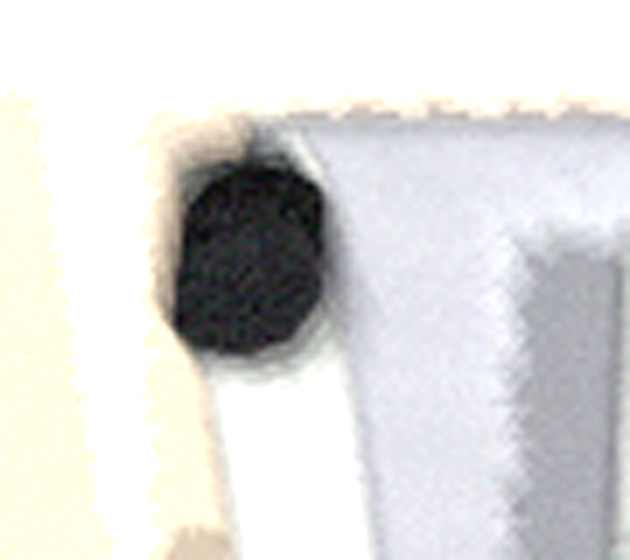

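{"op": "send_rows", "data": {"moves": [{"offset": [0.008,0.45,-0.035],"rotation": [0,0,0],"jaw": 0.6},{"offset": [0,0.45,0],"rotation": [0,0,0],"jaw": 0.5},{"offset": [0,0.2,0],"rotation": [0,0,0],"jaw": 0.5},{"offset": [0,0.05,0],"rotation": [0,0,0],"jaw": 0.45},{"offset": [0,0,0],"rotation": [0,0,0],"jaw": 0.45}], "squeeze": 20}}

```text
time_s: 9.85
eef_pos: [0.5323, 0.0686, 0.0436]
tool_rot: [-1.573, 0.001, -1.334]
ft_force: [0.0, 0.4, 0.0]
grip_width: 0.45
```

Run:
```python
from h import *
s=status.sense(); print(s['eef_pos'],s['tool_rot'],s['grip_width'],s['ft_force']);snap('wrist','w10');snap('side','s10');crop('s10',(225,165,385,315),5)
```

```text
[0.53227947 0.06858688 0.04363549] [-1.57292348e+00  9.03934698e-04 -1.33412765e+00] 0.4497577677558664 [0.00650901 0.38740335 0.02825369]
```

View pics/w10.png

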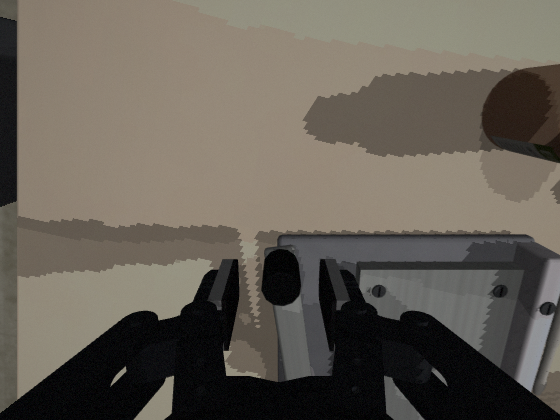

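View pics/s10c.png

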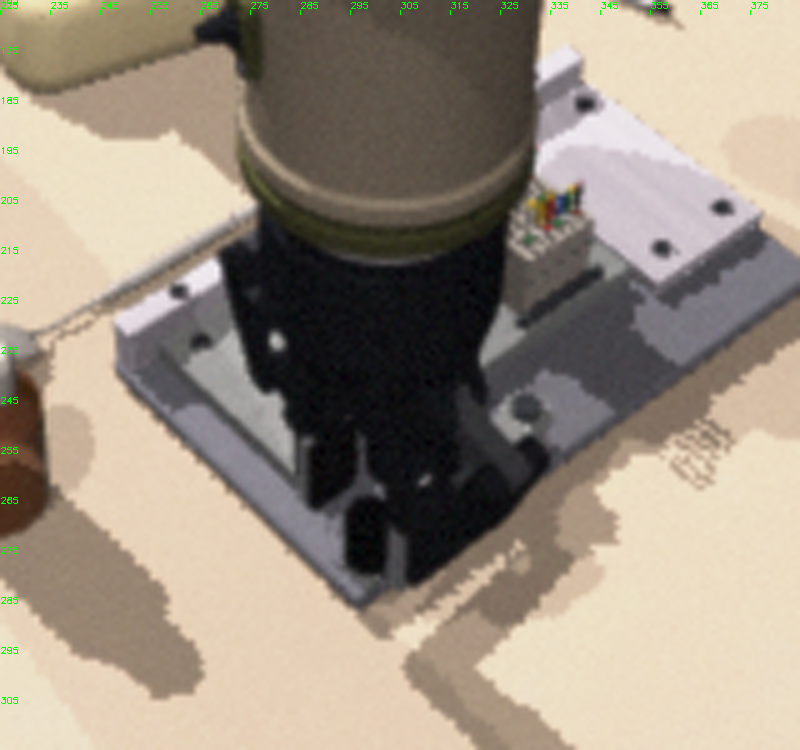

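Run:
```python
from h import *
s=status.sense(); K=wcal(s['eef_pos'],s['tool_rot']); R=Ro.from_euler('xyz',s['tool_rot']).as_matrix()
p=cv2.imread('pics/w10.png')[220:350,190:400]; a=cv2.convertScaleAbs(cv2.resize(p,None,fx=3.6,fy=3.6,interpolation=cv2.INTER_CUBIC),alpha=3,beta=10); cv2.imwrite('pics/w10k.png',a)
for q,h in (((281,290),.0575),((281,277),.0445),((281,250),.0315),((281,304),.0575)): 
    w=ray('',*q,h,K); print(q,h,w,'tool',R.T@(w-s['eef_pos'])*1000)
```

```text
(281, 290) 0.0575 [0.53387956 0.06863845 0.0575    ] tool [  0.20478792 -11.84817402   0.08927032]
(281, 277) 0.0445 [0.53415472 0.0679247  0.0445    ] tool [0.96474154 1.15185732 0.17181221]
(281, 250) 0.0315 [0.53228038 0.0759884  0.0315    ] tool [-7.31208647 14.15289489  0.23088593]
(281, 304) 0.0575 [0.53558787 0.06166259 0.0575    ] tool [  7.38675785 -11.84897372   0.10792162]
```

View pics/w10k.png

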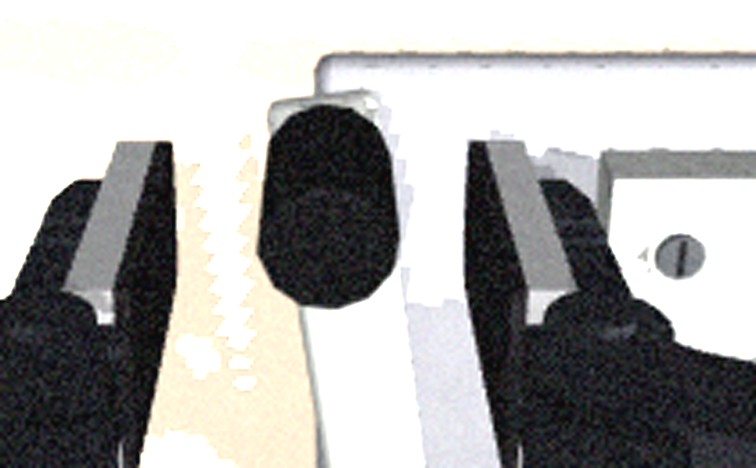

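{"op": "send_rows", "data": {"moves": [{"offset": [0,0,0],"rotation": [0,0,0],"jaw": 0.3},{"offset": [0,0,0],"rotation": [0,0,0],"jaw": 0.2},{"offset": [0,0,0],"rotation": [0,0,0],"jaw": 0.15},{"offset": [0,0,0],"rotation": [0,0,0],"jaw": 0.12},{"offset": [0,0,0],"rotation": [0,0,0],"jaw": 0.12}], "squeeze": 20}}

```text
time_s: 10.37
eef_pos: [0.5339, 0.0687, 0.0459]
tool_rot: [-1.569, -0.001, -1.332]
ft_force: [-1.0, -0.6, 6.6]
grip_width: 0.192
```

Run:
```python
from h import *
s=status.sense(); print(s['eef_pos'],s['tool_rot'],s['grip_width'],s['ft_force'])
R=Ro.from_euler('xyz',s['tool_rot']).as_matrix()
t=np.array([ 0.64073553,-0.00198656]);th=1.808;S=np.array([[np.cos(th),-np.sin(th)],[np.sin(th),np.cos(th)]])
k=S.T@(s['eef_pos'][:2]-t)*1000; v=k-[5,76]; print('knob stand',k,'r',np.hypot(*v),'ang',np.arctan2(-v[1],v[0]))
a0=np.arctan2(-v[1],v[0]); P=t+S@np.array([.005,.076])
print('steps (tool x,z units) for 12 arc steps to 1.571')
A=np.linspace(a0,1.571,13); pts=np.array([S@(.09*np.array([np.cos(a),-np.sin(a)])) for a in A])
d=np.diff(pts,axis=0); D=np.c_[d,np.zeros(12)]@R/.075; print(D.round(3).tolist()); print((P+pts).round(4).tolist())
```

```text
[0.53387416 0.06870703 0.04586609] [-1.56881965e+00 -5.13541419e-04 -1.33215159e+00] 0.19214796049991897 [-1.00488078 -0.60392529  6.61665985]
knob stand [93.82496124 87.2571597 ] r 89.53545322450843 ang -0.12606214068349159
steps (tool x,z units) for 12 arc steps to 1.571
[[-0.009, 0.0, 0.169], [0.015, 0.0, 0.169], [0.038, 0.0, 0.165], [0.061, 0.0, 0.158], [0.083, 0.0, 0.148], [0.103, 0.0, 0.135], [0.121, 0.0, 0.119], [0.137, 0.0, 0.101], [0.149, 0.0, 0.08], [0.159, 0.0, 0.058], [0.166, 0.0, 0.035], [0.169, 0.0, 0.012]]
[[0.5337, 0.0691], [0.5459, 0.0728], [0.5585, 0.0747], [0.5712, 0.0748], [0.5838, 0.0732], [0.596, 0.0697], [0.6077, 0.0646], [0.6185, 0.0579], [0.6282, 0.0497], [0.6367, 0.0403], [0.6438, 0.0297], [0.6493, 0.0183], [0.6532, 0.0061]]
```

{"op": "send_rows", "data": {"moves": [{"offset": [0,-0.015,0],"rotation": [0,0,0],"jaw": 0.12},{"offset": [-0.006,0,0.085],"rotation": [0,0,0],"jaw": 0.12},{"offset": [-0.003,0,0.084],"rotation": [0,0,0],"jaw": 0.12},{"offset": [0.015,0,0.169],"rotation": [0,0,0],"jaw": 0.12},{"offset": [0,0,0],"rotation": [0,0,0],"jaw": 0.12}]}}

```text
time_s: 10.78
eef_pos: [0.5595, 0.0754, 0.046]
tool_rot: [-1.569, 0.001, -1.331]
ft_force: [0.6, 3.4, 1.0]
grip_width: 0.198
```

{"op": "send_rows", "data": {"moves": [{"offset": [0.02,0,0.083],"rotation": [0,0,0],"jaw": 0.12},{"offset": [0.026,0,0.08],"rotation": [0,0,0],"jaw": 0.12},{"offset": [0.029,0,0.079],"rotation": [0,0,0],"jaw": 0.12},{"offset": [0.033,0,0.078],"rotation": [0,0,0],"jaw": 0.12},{"offset": [0,0,0],"rotation": [0,0,0],"jaw": 0.12}]}}

```text
time_s: 11.2
eef_pos: [0.5845, 0.0715, 0.0459]
tool_rot: [-1.569, -0.0, -1.333]
ft_force: [0.6, 2.3, 1.1]
grip_width: 0.195
```

{"op": "send_rows", "data": {"moves": [{"offset": [0.03,0,0.074],"rotation": [0,0,0],"jaw": 0.12},{"offset": [0.035,0,0.074],"rotation": [0,0,0],"jaw": 0.12},{"offset": [0.047,0,0.069],"rotation": [0,0,0],"jaw": 0.12},{"offset": [0.05,0,0.066],"rotation": [0,0,0],"jaw": 0.12},{"offset": [0,0,0],"rotation": [0,0,0],"jaw": 0.12}]}}

```text
time_s: 11.62
eef_pos: [0.608, 0.0643, 0.0459]
tool_rot: [-1.569, -0.0, -1.333]
ft_force: [-0.1, 0.3, 1.5]
grip_width: 0.193
```

{"op": "send_rows", "data": {"moves": [{"offset": [0.059,0,0.061],"rotation": [0,0,0],"jaw": 0.12},{"offset": [0.062,0,0.058],"rotation": [0,0,0],"jaw": 0.12},{"offset": [0.067,0,0.053],"rotation": [0,0,0],"jaw": 0.12},{"offset": [0.07,0,0.048],"rotation": [0,0,0],"jaw": 0.12},{"offset": [0,0,0],"rotation": [0,0,0],"jaw": 0.12}]}}

```text
time_s: 12.03
eef_pos: [0.6282, 0.0487, 0.0458]
tool_rot: [-1.57, -0.001, -1.333]
ft_force: [-0.6, -1.8, 3.0]
grip_width: 0.197
```

Run:
```python
from h import *
s=status.sense(); print(s['eef_pos'],s['tool_rot'],s['grip_width'],s['ft_force']);snap('wrist','w11');snap('side','s11');crop('s11',(225,165,385,285),5)
```

```text
[0.62823787 0.0487076  0.04577447] [-1.57010714e+00 -5.84457571e-04 -1.33347304e+00] 0.1974499482397157 [-0.57006461 -1.7952594   3.03446167]
```

View pics/w11.png

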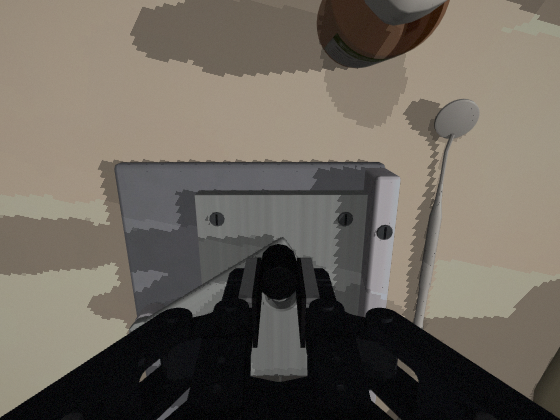

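View pics/s11c.png

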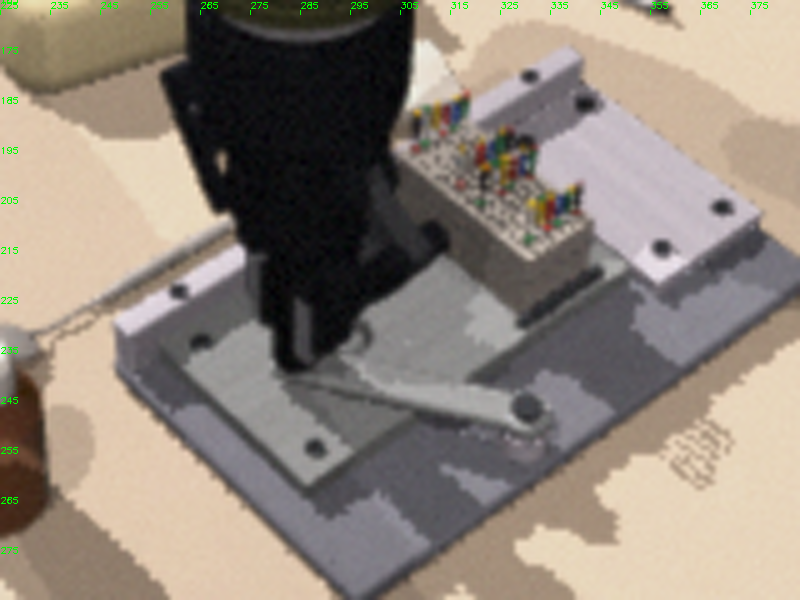

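{"op": "send_rows", "data": {"moves": [{"offset": [0.073,0,0.043],"rotation": [0,0,0],"jaw": 0.12},{"offset": [0.074,0,0.038],"rotation": [0,0,0],"jaw": 0.12},{"offset": [0.078,0,0.032],"rotation": [0,0,0],"jaw": 0.12},{"offset": [0.08,0,0.026],"rotation": [0,0,0],"jaw": 0.12},{"offset": [0,0,0],"rotation": [0,0,0],"jaw": 0.12}]}}

```text
time_s: 12.55
eef_pos: [0.6436, 0.0286, 0.0457]
tool_rot: [-1.57, -0.001, -1.333]
ft_force: [-0.9, -2.9, 2.0]
grip_width: 0.199
```

{"op": "send_rows", "data": {"moves": [{"offset": [0.082,0,0.021],"rotation": [0,0,0],"jaw": 0.12},{"offset": [0.083,0,0.015],"rotation": [0,0,0],"jaw": 0.12},{"offset": [0.06,0,0.008],"rotation": [0,0,0],"jaw": 0.12},{"offset": [0,0,0],"rotation": [0,0,0],"jaw": 0.12}]}}

```text
time_s: 12.88
eef_pos: [0.6506, 0.0137, 0.0458]
tool_rot: [-1.57, -0.0, -1.333]
ft_force: [0.3, 1.0, -0.3]
grip_width: 0.199
```

{"op": "send_rows", "data": {"moves": [{"offset": [0.05,0,0.004],"rotation": [0,0,0],"jaw": 0.12},{"offset": [0.04,0,0.003],"rotation": [0,0,0],"jaw": 0.12},{"offset": [0,0,0],"rotation": [0,0,0],"jaw": 0.12}]}}

```text
time_s: 13.13
eef_pos: [0.6526, 0.008, 0.0459]
tool_rot: [-1.57, -0.0, -1.332]
ft_force: [4.1, 1.7, -1.5]
grip_width: 0.196
```

{"op": "send_rows", "data": {"moves": [{"offset": [0.027,0,0],"rotation": [0,0,0],"jaw": 0.12},{"offset": [0,0,0],"rotation": [0,0,0],"jaw": 0.12}]}}

```text
time_s: 13.3
eef_pos: [0.653, 0.0064, 0.0459]
tool_rot: [-1.569, -0.0, -1.332]
ft_force: [5.0, 2.7, -2.8]
grip_width: 0.198
```

{"op": "send_rows", "data": {"moves": [{"offset": [0.027,0,-0.01],"rotation": [0,0,0],"jaw": 0.12},{"offset": [0,0,0],"rotation": [0,0,0],"jaw": 0.12}]}}

```text
time_s: 13.47
eef_pos: [0.6535, 0.0045, 0.0461]
tool_rot: [-1.568, -0.0, -1.332]
ft_force: [7.8, 4.4, -6.2]
grip_width: 0.195
```

{"op": "send_rows", "data": {"moves": [{"offset": [0.027,0,-0.005],"rotation": [0,0,0],"jaw": 0.12},{"offset": [0,0,0],"rotation": [0,0,0],"jaw": 0.12}]}}

```text
time_s: 13.63
eef_pos: [0.654, 0.0026, 0.0461]
tool_rot: [-1.567, 0.0, -1.332]
ft_force: [11.1, 3.8, -7.1]
grip_width: 0.193
```

Run:
```python
from h import *
s=status.sense(); print(s['eef_pos'],s['tool_rot'],s['grip_width'],s['ft_force']);snap('wrist','w12');snap('side','s12');crop('s12',(225,165,385,285),5)
```

```text
[0.6539924  0.00262795 0.04611497] [-1.56672351e+00  9.36602703e-05 -1.33161686e+00] 0.19295019797367916 [11.09413641  3.81707302 -7.11015448]
```

View pics/w12.png

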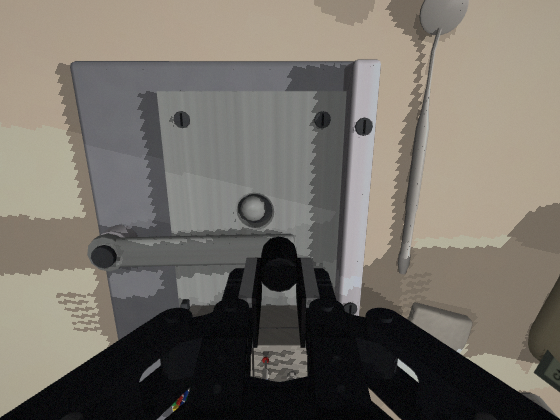

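View pics/s12c.png

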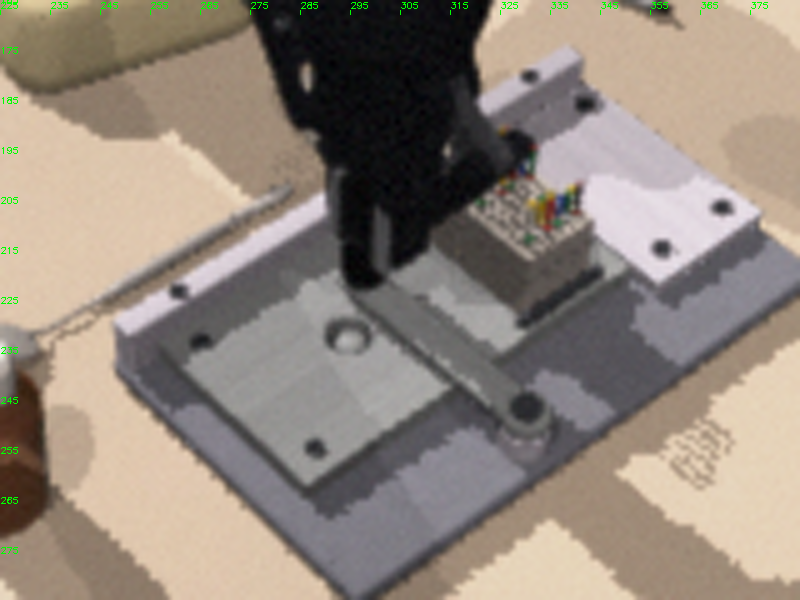

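Run:
```python
from h import *
p=cv2.imread('pics/w12.png')[195:300,80:310]; a=cv2.convertScaleAbs(cv2.resize(p,None,fx=3.4,fy=3.4,interpolation=cv2.INTER_CUBIC),alpha=2.5,beta=10); cv2.imwrite('pics/w12k.png',a)
```

```text
(no output)
```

View pics/w12k.png

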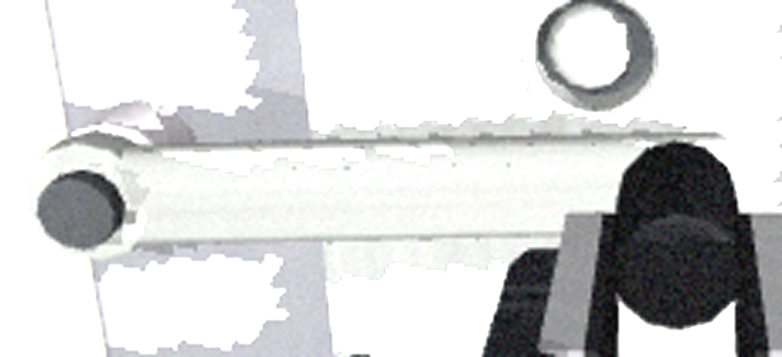

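Run:
```python
from h import *
s=status.sense(); K=wcal(s['eef_pos'],s['tool_rot'])
t=np.array([ 0.64073553,-0.00198656]);th=1.808;S=np.array([[np.cos(th),-np.sin(th)],[np.sin(th),np.cos(th)]])
st=lambda u,v,h: (S.T@(ray('',u,v,h,K)[:2]-t)*1000)
c=lambda u,v:(80+u/3.4-.35,195+v/3.4-.35)
for n,a,b,h in (('rear edge',c(150,245),c(500,234),.0315),('front edge low',c(320,138),c(720,134),.0255),('front edge top',c(170,152),c(620,141),.0315),('plate front',(159,93),(344,94),.022),('base front',(77,62),(350,62),.012),('fence',(361,65),(344,300),.035)):
    A=st(*a,h);B=st(*b,h); print(n,A.round(1),B.round(1),'dir angle(rad, keeper conv)',np.arctan2(-(B-A)[1],(B-A)[0]).round(4))
print('knob top',st(*c(680,272),.0575),'pivot',st(*c(80,210),.037),'hole',st(*c(597,53),.022))
print('tcp',S.T@(s['eef_pos'][:2]-t)*1000)
```

```text
rear edge [-1.1 67.7] [ 0.8 14. ] dir angle(rad, keeper conv) 1.5353
front edge low [14.1 42. ] [ 14.9 -19.8] dir angle(rad, keeper conv) 1.559
front edge top [14.3 62.6] [16.1 -4.6] dir angle(rad, keeper conv) 1.5434
plate front [84.7 43.4] [ 84.5 -43.7] dir angle(rad, keeper conv) 1.5735
base front [99.1 85. ] [ 99.4 -47.6] dir angle(rad, keeper conv) 1.5681
fence [ 95.7 -47.7] [-18.8 -47.7] dir angle(rad, keeper conv) -3.1413
knob top [  8.55108373 -13.39349572] pivot [ 7.42450102 74.35087782] hole [26.8685756  -0.76637509]
tcp [  1.386713   -13.97701708]
```

{"op": "send_rows", "data": {"moves": [{"offset": [0,0,0],"rotation": [0,0,0],"jaw": 0.35},{"offset": [0,0,0],"rotation": [0,0,0],"jaw": 0.35},{"offset": [0,-0.25,0],"rotation": [0,0,0],"jaw": 0.35},{"offset": [0,-0.3,0],"rotation": [0,0,0],"jaw": 0.35},{"offset": [0,0,0],"rotation": [0,0,0],"jaw": 0.35}]}}

```text
time_s: 14.15
eef_pos: [0.654, 0.0022, 0.0913]
tool_rot: [-1.567, -0.002, -1.332]
ft_force: [-0.3, 0.2, 0.3]
grip_width: 0.351
```

{"op": "send_rows", "data": {"moves": [{"offset": [-0.23,0,0],"rotation": [0,0,0],"jaw": 0},{"offset": [-0.23,0,0],"rotation": [0,0,0],"jaw": 0},{"offset": [0,0,0],"rotation": [0,0,0],"jaw": 0},{"offset": [0,0,0],"rotation": [0,0,0],"jaw": 0}]}}

```text
time_s: 14.48
eef_pos: [0.6436, 0.0365, 0.087]
tool_rot: [-1.571, -0.0, -1.33]
ft_force: [-0.6, 0.2, -0.4]
grip_width: 0.006
```

Run:
```python
from h import *
s=status.sense(); print(s['eef_pos'],s['tool_rot'],s['grip_width'],s['ft_force']);snap('wrist','w13');snap('side','s13');crop('s13',(225,165,385,285),5)
np.savez('pics/w13s.npz',p=s['eef_pos'],r=s['tool_rot'])
t=np.array([ 0.64073553,-0.00198656]);th=1.808;S=np.array([[np.cos(th),-np.sin(th)],[np.sin(th),np.cos(th)]])
print('tcp',S.T@(s['eef_pos'][:2]-t)*1000)
```

```text
[0.6436367  0.03648682 0.0870363 ] [-1.57137715e+00 -3.70209930e-04 -1.32982113e+00] 0.005762246072308014 [-0.62140495  0.16156584 -0.40544906]
tcp [ 36.71434611 -11.86062234]
```

View pics/w13.png

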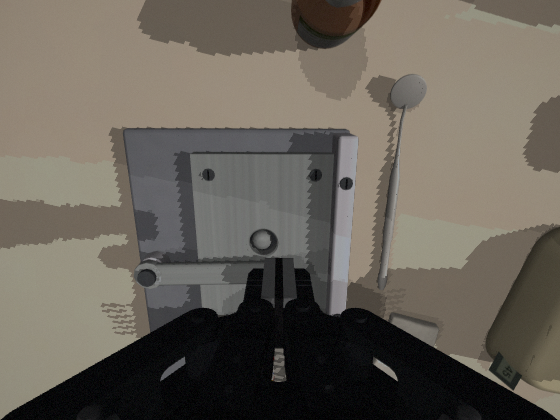

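View pics/s13c.png

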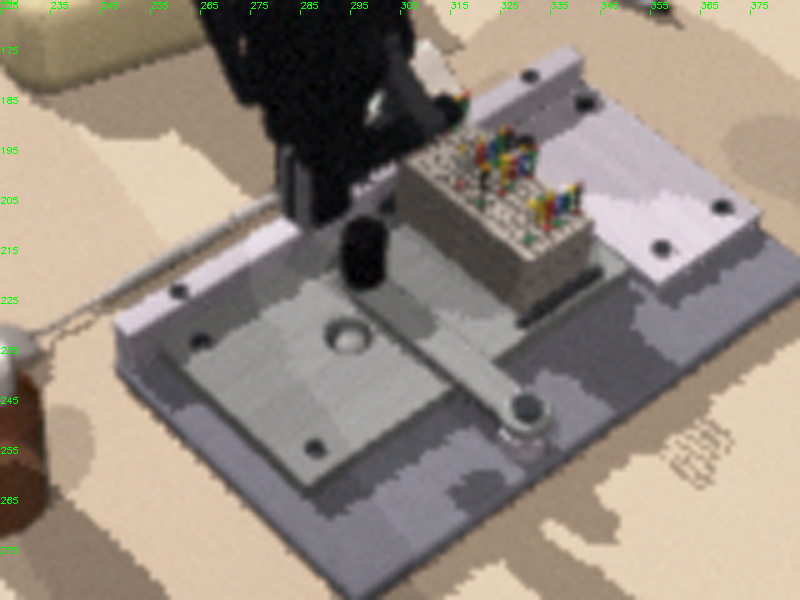

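{"op": "send_rows", "data": {"moves": [{"offset": [0,0.3,0],"rotation": [0,0,0],"jaw": 0},{"offset": [0,0.28,0],"rotation": [0,0,0],"jaw": 0},{"offset": [0.08,0,0.02],"rotation": [0,0,0],"jaw": 0},{"offset": [0,0,0],"rotation": [0,0,0],"jaw": 0}]}}

```text
time_s: 14.92
eef_pos: [0.6469, 0.0277, 0.0427]
tool_rot: [-1.573, -0.001, -1.334]
ft_force: [-0.1, 0.2, -0.3]
grip_width: 0.001
```

{"op": "send_rows", "data": {"moves": [{"offset": [0.04,0,0],"rotation": [0,0,0],"jaw": 0},{"offset": [0,0,0],"rotation": [0,0,0],"jaw": 0}]}}

```text
time_s: 15.08
eef_pos: [0.6487, 0.0264, 0.0449]
tool_rot: [-1.569, -0.001, -1.333]
ft_force: [-0.0, -0.1, -0.4]
grip_width: 0.001
```

{"op": "send_rows", "data": {"moves": [{"offset": [0.02,0,0],"rotation": [0,0,0],"jaw": 0},{"offset": [0,0,0],"rotation": [0,0,0],"jaw": 0}]}}

```text
time_s: 15.25
eef_pos: [0.6487, 0.0259, 0.0446]
tool_rot: [-1.569, -0.0, -1.332]
ft_force: [-0.3, -0.7, -0.2]
grip_width: 0.001
```

{"op": "send_rows", "data": {"moves": [{"offset": [0.02,0,0],"rotation": [0,0,0],"jaw": 0},{"offset": [0,0,0],"rotation": [0,0,0],"jaw": 0}]}}

```text
time_s: 15.42
eef_pos: [0.6487, 0.0256, 0.0443]
tool_rot: [-1.57, 0.001, -1.331]
ft_force: [-0.8, 3.8, 1.9]
grip_width: 0.001
```

{"op": "send_rows", "data": {"moves": [{"offset": [0.02,0,0],"rotation": [0,0,0],"jaw": 0},{"offset": [0,0,0],"rotation": [0,0,0],"jaw": 0}]}}

```text
time_s: 15.58
eef_pos: [0.6487, 0.0255, 0.0443]
tool_rot: [-1.57, 0.002, -1.33]
ft_force: [-2.2, 7.1, 4.6]
grip_width: 0.004
```

{"op": "send_rows", "data": {"moves": [{"offset": [0.02,0,0],"rotation": [0,0,0],"jaw": 0},{"offset": [0,0,0],"rotation": [0,0,0],"jaw": 0}]}}

```text
time_s: 15.75
eef_pos: [0.6488, 0.0254, 0.0443]
tool_rot: [-1.57, 0.004, -1.329]
ft_force: [-2.6, 9.7, 5.1]
grip_width: 0.002
```

{"op": "send_rows", "data": {"moves": [{"offset": [-0.15,0,0],"rotation": [0,0,0],"jaw": 0},{"offset": [-0.15,-0.1,0],"rotation": [0,0,0],"jaw": 0},{"offset": [0,-0.5,0],"rotation": [0,0,0],"jaw": 0},{"offset": [-0.2,-0.5,0],"rotation": [0,0,0],"jaw": 0},{"offset": [-0.4,-0.3,0],"rotation": [0,0,0],"jaw": 0}]}}

```text
time_s: 16.17
eef_pos: [0.6349, 0.0839, 0.1524]
tool_rot: [-1.568, -0.003, -1.338]
ft_force: [1.9, -0.6, 0.9]
grip_width: -0.005
```

Run:
```python
from h import *
s=status.sense(); print(s['eef_pos'],s['tool_rot'],s['grip_width'],s['ft_force']);snap('wrist','w14');snap('side','s14');snap('top','t14');crop('s14',(225,165,385,285),5);crop('t14',(215,165,365,280),5)
np.savez('pics/w14s.npz',p=s['eef_pos'],r=s['tool_rot'])
```

```text
[0.63485355 0.08390653 0.15239982] [-1.56787176 -0.00323201 -1.33758461] -0.00467698351488823 [ 1.85657928 -0.61653219  0.9085155 ]
```

View pics/w14.png

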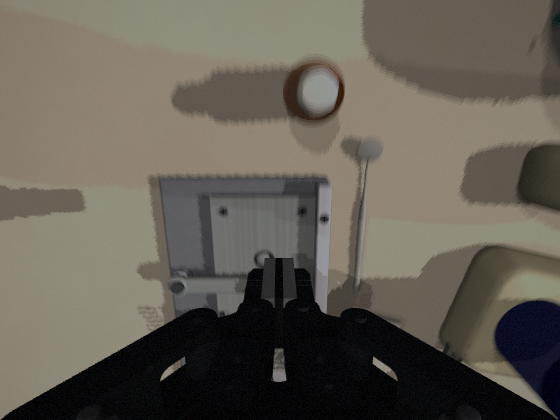

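View pics/s14c.png

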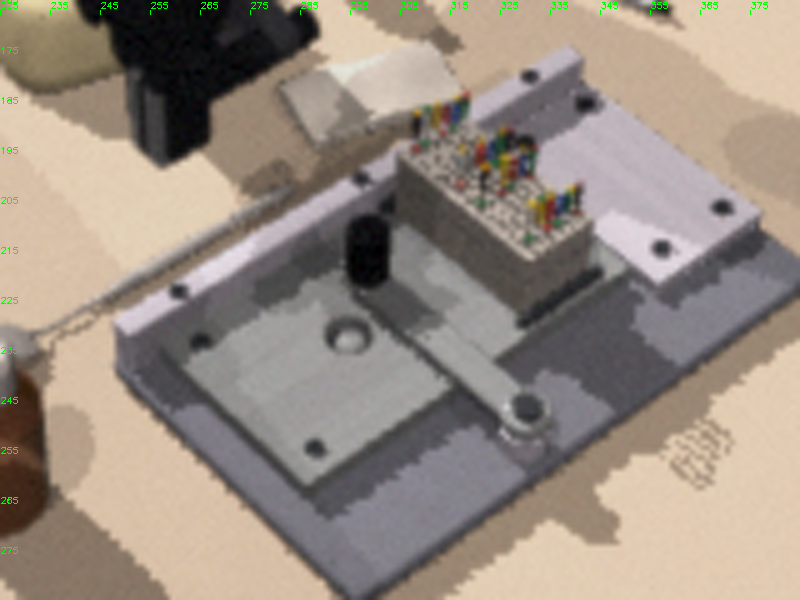

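View pics/t14c.png

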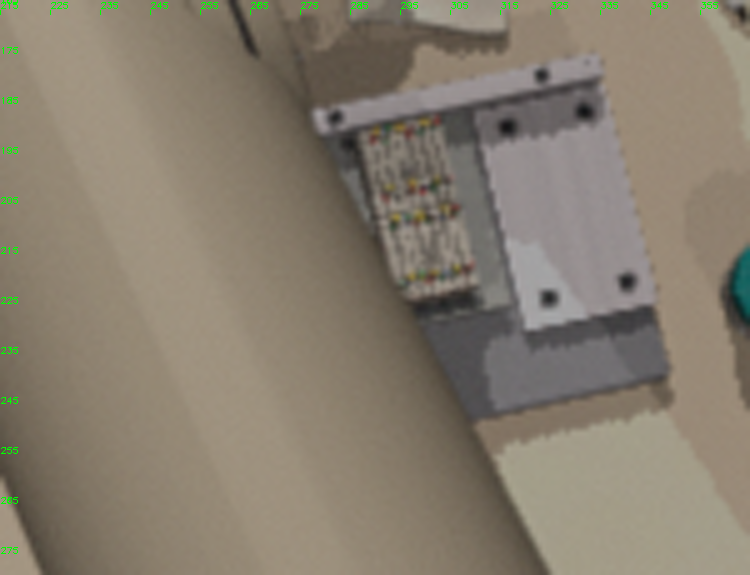

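{"op": "send_rows", "data": {"moves": [{"offset": [-0.39,-0.19,-0.27],"rotation": [0,0,0],"jaw": 0},{"offset": [-0.39,-0.19,-0.27],"rotation": [0,0,0],"jaw": 0},{"offset": [-0.39,-0.19,-0.27],"rotation": [0,0,0],"jaw": 0},{"offset": [-0.39,-0.19,-0.27],"rotation": [0,0,0],"jaw": 0},{"offset": [-0.39,-0.19,-0.27],"rotation": [0,0,0],"jaw": 0}]}}

```text
time_s: 16.73
eef_pos: [0.4985, 0.2054, 0.2197]
tool_rot: [-1.572, -0.001, -1.333]
ft_force: [0.4, 1.0, 0.3]
grip_width: 0.0
```

{"op": "send_rows", "data": {"moves": [{"offset": [-0.39,-0.19,-0.27],"rotation": [0,0,0],"jaw": 0},{"offset": [-0.39,-0.19,-0.27],"rotation": [0,0,0],"jaw": 0},{"offset": [0,0,0],"rotation": [0,0,0],"jaw": 0}]}}

```text
time_s: 16.98
eef_pos: [0.4424, 0.2584, 0.2511]
tool_rot: [-1.568, 0.0, -1.323]
ft_force: [0.3, 0.6, 1.6]
grip_width: -0.0
```

Run:
```python
from h import *
s=status.sense(); print(s['eef_pos'],s['time_s'],s['ft_force']);snap('side','s15');snap('top','t15');crop('s15',(225,165,385,285),5);crop('t15',(215,165,365,280),5)
```

```text
[0.44236537 0.25838402 0.25107085] 16.9833 [0.28910577 0.59558768 1.55972402]
```

View pics/t15.png

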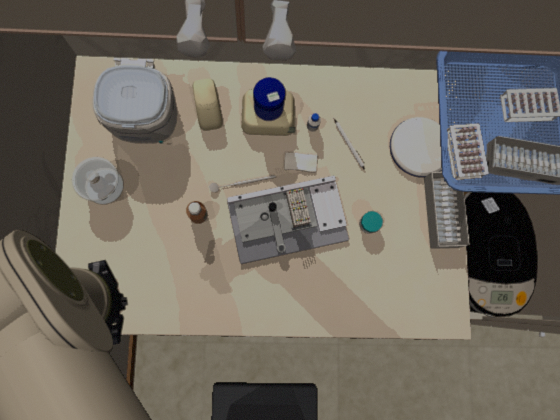

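View pics/t15c.png

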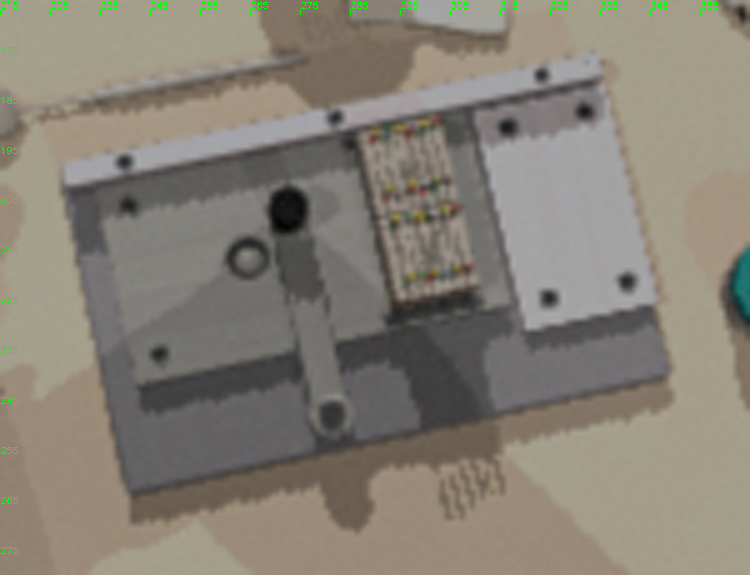

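View pics/s15.png

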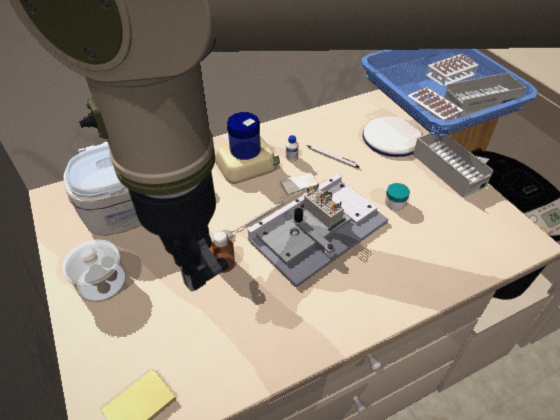

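Run:
```python
from h import *
def fr(n,pts,x0,y0):
    c=lambda u,v,z: ray(n,u/5+x0-.4,v/5+y0-.4,z)[:2]
    a,b=[c(*p) for p in pts['fence']]; sx=(a-b)/np.linalg.norm(a-b); th=np.arctan2(sx[1],sx[0])
    for k in ('kp','front','rear'):
        if k in pts:
            p,q=[c(*w) for w in pts[k]]; d=q-p; print(n,k,'len',np.linalg.norm(d)*1000,'keeper ang', th-np.arctan2(d[1],d[0]))
fr('top',{'fence':[(68,187,.035),(605,80,.035)],'kp':[(331,414,.035),(288,210,.0575)]},215,165)
p0=np.load('pics/top0.npz')['p'].astype(int);p1=np.load('pics/t15.npz')['p'].astype(int)
d=np.abs(p0-p1).sum(2); 
for n,(x,y,w) in dict(bottle=(197,212,14),pot=(372,222,12),gauze=(300,162,18),mirror=(240,184,30)).items():
    print(n,(d[y-w//2:y+w//2,x-w:x+w]>60).mean())
p=cv2.imread('pics/t15.png')[195:255,260:300]; cv2.imwrite('pics/t15k.png',cv2.convertScaleAbs(cv2.resize(p,None,fx=10,fy=10,interpolation=cv2.INTER_CUBIC),alpha=1.6))
```

```text
top kp len 87.59644915173351 keeper ang 1.557524549699392
bottle 0.0
pot 0.0
gauze 0.0
mirror 0.009444444444444445
```

View pics/t15k.png

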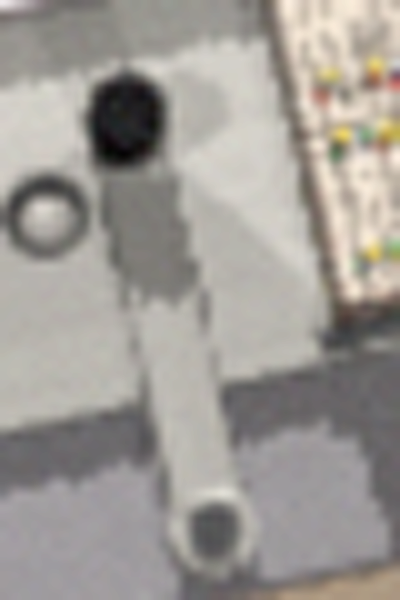

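```bash
python3 -c "
from h import *
print(robot.close_job())"
```

```text
the job is handed in; nothing more can be done
None
```

The carrier is docked in its nest and the keeper bar is across the plate at its stop. I handed the job in at about 17 s with the arm clear of everything.

**Docking:** I gripped the blocks, squared the carrier, slid it to the fence until I felt contact, then along it to the pin. The grip carried the carrier's weight from just before the pin. I lowered it the 8 mm and let go, rather than letting it drop.

**Keeper:** I gripped the knob and swung it round. The knob slipped in the pads near the end and the bar measured 0.02–0.03 rad short. I let go and pushed it home with the closed fingers, until about 10 N gave no more movement.

**Last checks:**
- **Plate:** five points on the plate top were level to about 0.5 mm at 20.7 mm, against 22 mm expected. The fence, ledge and base also read 1–1.5 mm low, so I took this as camera offset. The pin shows inside the hole, which measured within 2 mm of home.
- **Keeper:** it reads 1.558 rad against 1.571 in the top view, within measuring error. I relied mainly on the hard stop.
- **Bystanders:** the patches checked on the bottle, pot, gauze and mirror look the same in the first and last top views.

**Disagreements:**
- The fence measured a few mm shorter than stated, so I relied on contact with it.
- Twice, closing the gripper pushed down on the gripped part with about 7 N. I eased that off before moving on.

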